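# Load and restart the vibration tester

### The job

Switch the vibration tester off with its red lever, then take every tracker out of the clear tray and lay each flat along its own raised rail, eyelet over the rail's hole, and lock each with a red-handled pin from the blue rack, pushed fully home through the eyelet into the rail. Once all are locked, switch the tester fully on again. Leave any spare pin standing in the rack and do not shift the white bottle or the blue cup.

Things in the scene. Friction and masses are not known exactly. Their poses are not given: they have to be found in the camera images.
- power (a joint): red toggle lever of the vibration tester, on a black block on the tester's right end (-y end). 1.0 = on (leans to the tester's +x, away from the robot), 0.0 = off (leans to its -x, towards the robot); it stays where it is left, lightly stiff
- power_tip (a point): the tip of that lever (it moves with the lever); lever about 70 mm long, swinging 0.5 rad either side of upright
- tester: vibration tester, fixed: grey plinth 200 (x) by 315 (y) by 30 mm high; origin under it on the table, the plinth reaching from y=-165 to y=+150 mm of the origin; x axis away from the robot. On it stand three parallel aluminium rails along x and, at its y=-125 mm, the power lever block
- rail0_hole (a point): mouth of the pin hole of rail 0 (of 3, along the tester's x, each 150 long, 32 wide, its top 45 mm above the plinth, 75 mm above the table; rails 80 mm apart); hole 15 mm across, 45 mm deep, 50 mm from the rail's middle towards the robot; axes as the tester's
- rail0_mid (a point): middle of the top face of rail 0, axes as the tester's
- rail1_hole (a point): mouth of the pin hole of rail 1 (of 3, along the tester's x, each 150 long, 32 wide, its top 45 mm above the plinth, 75 mm above the table; rails 80 mm apart); hole 15 mm across, 45 mm deep, 50 mm from the rail's middle towards the robot; axes as the tester's
- rail1_mid (a point): middle of the top face of rail 1, axes as the tester's
- rail2_hole (a point): mouth of the pin hole of rail 2 (of 3, along the tester's x, each 150 long, 32 wide, its top 45 mm above the plinth, 75 mm above the table; rails 80 mm apart); hole 15 mm across, 45 mm deep, 50 mm from the rail's middle towards the robot; axes as the tester's
- rail2_mid (a point): middle of the top face of rail 2, axes as the tester's
- bin: loose shallow clear tray 200 (x) by 250 (y) by 30 mm, walls and floor 4 mm; origin: centre of its underside; the trackers lie in it side by side
- tracker0: vehicle tracker (two or three of them present, else None): black base 140 (x) by 46 (y) by 12 mm with a vertical eyelet hole 16 mm across at x=-50 mm; on it a grey housing block 85 by 26 by 30 mm high centred at x=+20 mm (total height 42 mm), the part to grip (26 mm across y). Origin: centre of the underside; z up
- tracker0_eye (a point): centre of its eyelet hole, at the underside
- tracker1: vehicle tracker (two or three of them present, else None): black base 140 (x) by 46 (y) by 12 mm with a vertical eyelet hole 16 mm across at x=-50 mm; on it a grey housing block 85 by 26 by 30 mm high centred at x=+20 mm (total height 42 mm), the part to grip (26 mm across y). Origin: centre of the underside; z up
- tracker1_eye (a point): centre of its eyelet hole, at the underside
- tracker2: vehicle tracker (two or three of them present, else None): black base 140 (x) by 46 (y) by 12 mm with a vertical eyelet hole 16 mm across at x=-50 mm; on it a grey housing block 85 by 26 by 30 mm high centred at x=+20 mm (total height 42 mm), the part to grip (26 mm across y). Origin: centre of the underside; z up
- tracker2_eye (a point): centre of its eyelet hole, at the underside
- rack: loose blue block 210 (x) by 50 (y) by 60 mm high with three 15 mm through holes at x=-70, 0, +70 mm in which the pins stand; origin: centre of its underside
- pin0: locking pin, upright: steel shaft 12 mm thick and 53 mm long with a tapered nose (10 mm long), above it a collar 30 mm wide and 5 mm thick, then a round red grip 20 mm thick and 43 mm long (101 mm in all). Origin: the nose's tip; z along the pin to its grip; hold it about 82 mm above the tip
- pin1: locking pin, upright: steel shaft 12 mm thick and 53 mm long with a tapered nose (10 mm long), above it a collar 30 mm wide and 5 mm thick, then a round red grip 20 mm thick and 43 mm long (101 mm in all). Origin: the nose's tip; z along the pin to its grip; hold it about 82 mm above the tip
- pin2: locking pin, upright: steel shaft 12 mm thick and 53 mm long with a tapered nose (10 mm long), above it a collar 30 mm wide and 5 mm thick, then a round red grip 20 mm thick and 43 mm long (101 mm in all). Origin: the nose's tip; z along the pin to its grip; hold it about 82 mm above the tip
- cleaner: white bottle 60 mm thick, 150 mm high; bystander
- mug: blue cup 70 mm wide, 80 mm high; bystander
There are look-alikes about, which are no part of the job. Several things have the shape of the rack; the one meant has the colours described above.

How it is judged:
By the outcome, as a careful person would: the job done as asked, in the order asked, and still so for the second after the job is handed in, with the robot touching nothing.
Of tracker0, tracker1, tracker2 only 2 to 3 are there at a start; the rules pass over those that are not, and their reading is None.
At some moment in a run one of bin, rack may be knocked a few centimetres aside while the robot is not near it.
Once in a run the grip may slacken for a moment while it holds something.
It also fails if it takes over 210 s, if anything falls off the work surface, if the arm or the gripper's body presses on something with over 40 N, if the wrist force passes 120 N, or if a joint passes its speed limit or range.

### The arm

A 6-joint arm with a two-finger parallel gripper is mounted at the origin on the work surface. World frame = base frame: x ahead of the robot, y to its left, z up, the work surface at z = 0. Lengths are in m, angles in rad, forces in N, time in s.
With the tool pointing down it reaches from about 0.375 to 0.75 m from the base axis. Payload 9 kg.
Tool frame: the origin (TCP) lies at the very end of the fingers, on their centre line; the grasp point (between the pads) lies 19 mm behind it; z points along the fingers, y is the line along which they close (so a half turn about z gives the same grasp; the last joint's range is limited). The gripper opens to 85 mm and grips with 20 to 120 N. Pads are 22 mm wide; open, the fingers measure 114 mm over their backs; the gripper's body (76 mm by 85 mm) begins 54 mm behind the grasp point. The pads swing forward as they close: fully open they stand 13 mm farther back than shut.
Start: joints at [1.123, 0.104, 0.097, 1.564, 0, 1.353], TCP at [0.137, 0.584, 0.231] pointing down, gripper open.
Joint ranges: [-2.99, 2.99], [-0.84, 1.86], [-1.1, 1.16], [-1.84, 2.11], [-1.51, 1.56], [-3.14, 3.14]. Speed limits (rad/s): [2.22, 2.22, 2.57, 3.14, 3.14, 3.14].

### API

Orientations are given as [roll, pitch, yaw] about the fixed x, y, z axes, in that order (R = Rz(yaw) Ry(pitch) Rx(roll)).
In Python, from workcell import ctrl gives the robot as it stands.
- The arm moves only by the shell command python3 -m jog 'ROWS' [OPENING] [FORCE]. ROWS is JSON, a list of rows, each an object with "offset": the shift along the tool's x, y, z in mm, a list of three; "turn": the turn, a rotation vector about the tool's x, y, z in rad, a list of three. In form: [{"offset": [tx, ty, tz], "turn": [rx, ry, rz]}, ...]. A call has 1 to 12 rows; each row shifts and turns the commanded pose from where the row before left it, along the tool's axes as they then stand; what a row does not reach is not made up. A row lasts 1/12 s, in which the tool goes at most 41.7 mm and 7.16 degrees, less where a joint would pass 70% of its speed; a pose out of reach is approached as far as the arm can. A call is refused whole if a number of a shift passes 41.7 or a number of a turn 0.125, either way. A call with a gripper value outside its range is refused whole. OPENING is the opening, from 0 (shut) to 1 (fully open), set as the call begins (- or left out, the last holds). The fingers move at their own pace and stop on an object; FORCE is the grip in N (left out, the last holds). Time passes only in rows, so rows that do not move let the fingers close. It gives the time, the measured TCP pose, the force, the opening and the grip force at its end, in the units of the state.
- ctrl.observe(): the state, without advancing time (a new reading comes with each control period).
- ctrl.snapshot(name): name is "side" or "top"; returns a dict with "image" (420x560x3 uint8, red, green, blue), "z_map" (420x560 float32, m along the optical axis (not along the pixel's ray), 0 where there is no reading), "intrinsics" (3x3 intrinsics, pixels), "extrinsics" (4x4, takes a point from camera to world coordinates). Camera axes: x right, y down, z forward; pixel columns grow to the right and rows downward; lengths in m; the calibration is good to about 2 mm. A picture is of the moment at which its call begins.
- ctrl.hand_in(): hands the job in; it is judged then, once.
The state is a dict: "t": time; "qpos": joint angles; "dq": joint speeds; "joint_torque": joint torques, N m; "tool_pos": TCP position; "eef_rot": TCP orientation; "ft_force": force on the tool from outside, world axes, zero at the start; "torque": the same for the moment, N m; "gripper_width": finger opening in m; "grip_force": force on a finger pad.
Only numpy, scipy, OpenCV 4.12 (cv2) and the standard library are available. Lean on these libraries where they do the work, as an engineer would, in place of code of your own. Each camera call takes 0.05 s, during which the arm holds its last target. There are 200 camera calls.

## Working session

There is one attempt and no reset: what is moved stays moved. The work goes in short steps, Python scripts to look and compute and a shell command to move; the robot and the scene stay as the last step left them, time stands still between calls to the robot, and variables do not carry over. Pictures are saved under pics/ and viewed, at most 14 in all, crops included, and the job is handed in when it is done.

```bash
ls; mkdir -p pics; python3 - <<'E'
from workcell import ctrl
import cv2,numpy as np
for n in("top","side"):
    s=ctrl.snapshot(n); cv2.imwrite(f"pics/{n}0.png",s["image"][:,:,::-1]); np.savez(f"{n}0.npz",**s)
    print(n,s["intrinsics"].tolist(),np.round(s["extrinsics"],4).tolist())
print(ctrl.observe())
E
```

```text
pics
top [[506.22822985320255, 0.0, 284.1292229471972], [0.0, 506.22822985320255, 210.1847170163616], [0.0, 0.0, 1.0]] [[-0.0011, -0.9855, 0.1696, 0.2463], [-1.0, 0.0021, 0.0054, -0.1309], [-0.0057, -0.1696, -0.9855, 1.6896], [0.0, 0.0, 0.0, 1.0]]
side [[458.1780985280213, 0.0, 283.2338312468502], [0.0, 458.1780985280213, 201.22698497240032], [0.0, 0.0, 1.0]] [[-0.9694, -0.1537, 0.1913, 0.3264], [-0.2449, 0.6549, -0.7149, 0.6779], [-0.0154, -0.7399, -0.6725, 0.8286], [0.0, 0.0, 0.0, 1.0]]
{'t': 0.1, 'qpos': array([ 1.12330747e+00,  1.04648188e-01,  9.65475386e-02,  1.56390627e+00,
       -2.40837464e-06,  1.35309024e+00]), 'dq': array([ 0.00016978, -0.00160287,  0.00272244, -0.00072532,  0.000582  ,
        0.00209711]), 'joint_torque': array([ 6.79020333e-03, -5.58204567e+01,  5.04721892e+01,  1.30407893e-02,
       -2.81617567e-04, -3.91826859e-06]), 'tool_pos': array([0.13652095, 0.58395224, 0.23059533]), 'eef_rot': array([-3.14041012e+00, -2.59123961e-04,  2.91180973e+00]), 'ft_force': array([-0.02368665,  0.74589548, -0.48056227]), 'torque': array([-0.03160304,  0.01734479, -0.02434534]), 'grip_force': 0.0, 'gripper_width': 0.08522053873865203}
```

View pics/top0.png

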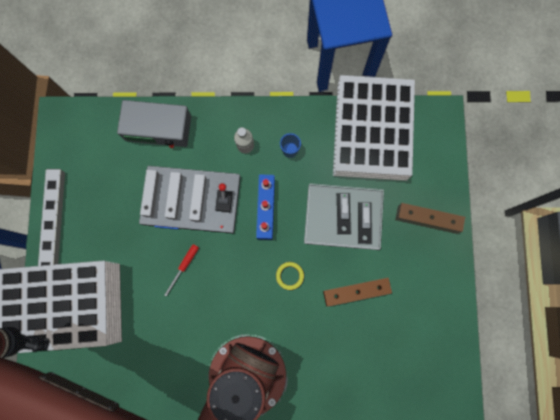

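View pics/side0.png

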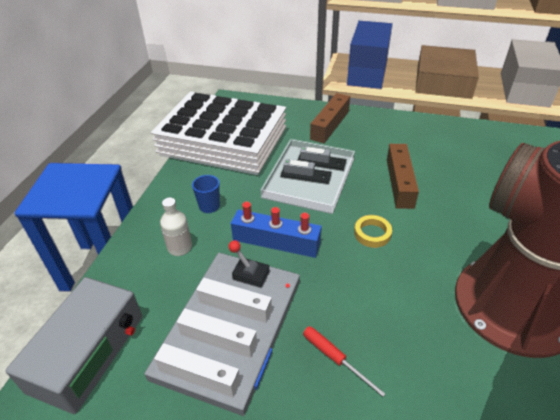

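The top view shows the tester at about (190,198), with its lever block at (224,197). The rack is at (265,207) with three red pins, and the tray at (344,216) holds two trackers, at (344,212) and (365,222). The bottle is at (243,137) and the cup at (290,145). The side view agrees, and the lever leans away from the robot, so it is on.

```bash
cat > h.py <<'E'
import numpy as np,cv2
def cloud(s):
    K,T,z=s["intrinsics"],s["extrinsics"],s["z_map"]
    v,u=np.indices(z.shape); 
    P=np.stack([(u-K[0,2])/K[0,0]*z,(v-K[1,2])/K[1,1]*z,z],-1)@T[:3,:3].T+T[:3,3]
    P[z==0]=np.nan; return P
def ray(s,uv,h):
    K,T=s["intrinsics"],s["extrinsics"]; uv=np.atleast_2d(uv)
    d=np.c_[(uv[:,0]-K[0,2])/K[0,0],(uv[:,1]-K[1,2])/K[1,1],np.ones(len(uv))]@T[:3,:3].T
    return T[:3,3]+d*((h-T[2,3])/d[:,2])[:,None]
def proj(s,p):
    K,T=s["intrinsics"],s["extrinsics"]; c=(np.atleast_2d(p)-T[:3,3])@T[:3,:3]
    return c[:,:2]/c[:,2:]*K[0,0]+K[:2,2]
def hsv(s): return cv2.cvtColor(s["image"],cv2.COLOR_RGB2HSV)
def comps(m,mn=5):
    n,l,st,c=cv2.connectedComponentsWithStats(m.astype(np.uint8))
    return [(l==i) for i in range(1,n) if st[i,4]>=mn]
def red(s):
    H=hsv(s); return ((H[...,0]<8)|(H[...,0]>172))&(H[...,1]>150)&(H[...,2]>70)
def rect(P):
    (c,(w,h),a)=cv2.minAreaRect(P[:,:2].astype(np.float32)*1000)
    if w<h: w,h,a=h,w,a+90
    return np.round([c[0],c[1],w,h,(a+90)%180-90],1)
E
cat > m1.py <<'E'
from h import *
for n in("top","side"):
    s=dict(np.load(n+"0.npz")); P=cloud(s); H=hsv(s); Z=P[...,2]
    print("==",n)
    wk=(P[...,0]>.3)&(P[...,0]<.85)
    m=(abs(Z-.075)<.006)&(H[...,1]<60)&(H[...,2]>110)&wk&(P[...,1]>.05)
    for c in comps(m,60): print("rail",c.sum(),rect(P[c]),np.round(np.nanmean(P[c],0),4))
    m=(abs(Z-.030)<.005)&(H[...,1]<60)&wk&(P[...,1]>.0)
    for c in comps(m,200): print("plinth",c.sum(),rect(P[c]))
    m=(abs(Z-.042)<.006)&(H[...,1]<60)&wk&(P[...,1]<-.1)&(H[...,2]>80)
    for c in comps(m,20): print("house",c.sum(),rect(P[c]),np.round(np.nanmean(P[c],0),4))
    m=(H[...,2]<60)&wk&(P[...,1]<-.1)&(Z<.03)
    for c in comps(m,40): print("dark",c.sum(),rect(P[c]),np.round(np.nanmean(P[c],0),4))
    m=(H[...,0]>105)&(H[...,0]<125)&(H[...,1]>140)&(abs(Z-.06)<.006)&wk
    for c in comps(m,60): print("blue",c.sum(),rect(P[c]),np.round(np.nanmean(P[c],0),4))
    for c in comps(red(s)&wk,8):
        v,u=np.nonzero(c); q=P[c]; q=q[np.isfinite(q[:,2])]
        print("red",c.sum(),(u.mean().round(1),v.mean().round(1)),np.round(np.median(q,0),4),"zmax",np.nanmax(q[:,2]).round(3))
E
python3 m1.py
```

```text
== top
rail 383 [583.7 321.6 151.8  34.1  -5.8] [0.586  0.3209 0.0746]
rail 382 [576.2 241.4 151.3  33.2  -5.4] [0.5781 0.2413 0.0743]
rail 395 [569.1 161.8 150.2  33.1  -5.6] [0.569  0.1617 0.0745]
plinth 2613 [571.6 193.6 315.2 200.7  84.6]
house 39 [ 644.2 -436.9   83.2    5.3   86.5] [ 0.6445 -0.4376  0.0431]
house 141 [ 543.2 -320.2   81.2   26.3   -1.3] [ 0.5442 -0.3205  0.0436]
house 150 [ 513.  -391.6   80.2   26.8   -1.3] [ 0.5117 -0.3919  0.0436]
dark 389 [  645.5 -1191.8    30.6    20.7    20.8] [ 0.6458 -1.1905 -0.4587]
dark 118 [ 498.9 -317.5   81.1   35.5    4.3] [ 0.4885 -0.317   0.0162]
dark 496 [ 5.1350e+02 -1.2644e+03  1.7110e+02  2.1000e+01 -1.2000e+00] [ 0.5337 -1.2646 -0.4741]
dark 142 [ 4.739e+02 -3.889e+02  9.420e+01  3.790e+01 -3.000e-01] [ 0.4607 -0.3852  0.0157]
dark 282 [ 3.6190e+02 -1.2639e+03  1.1630e+02  1.9400e+01 -1.1000e+00] [ 0.3469 -1.265  -0.4943]
blue 605 [541.1 -60.5 211.6  50.3  -2. ] [ 0.5364 -0.0612  0.0595]
red 19 (np.float64(265.6), np.float64(182.4)) [ 0.6097 -0.064   0.1077] zmax 0.115
red 32 (np.float64(221.8), np.float64(186.9)) [0.5911 
[... 978 characters left out ...]
 73 [ 740.8 -114.6   55.9   18.7   19.8] [ 0.737  -0.1141  0.0599]
blue 1063 [542.6 -55.9 210.8  55.5  -2.2] [ 0.5389 -0.0501  0.0594]
red 95 (np.float64(246.4), np.float64(209.2)) [ 0.6113 -0.0515  0.0999] zmax 0.11
red 88 (np.float64(275.0), np.float64(214.9)) [ 0.5414 -0.0486  0.1007] zmax 0.11
red 92 (np.float64(304.2), np.float64(220.4)) [ 0.4721 -0.046   0.1018] zmax 0.111
red 95 (np.float64(234.0), np.float64(245.9)) [0.5931 0.084  0.1219] zmax 0.13
red 8 (np.float64(287.1), np.float64(285.1)) [0.4789 0.0896 0.032 ] zmax 0.034
red 61 (np.float64(129.4), np.float64(330.3)) [0.7565 0.2708 0.0311] zmax 0.053
red 563 (np.float64(323.6), np.float64(344.7)) [0.3778 0.2047 0.0228] zmax 0.029
```

The two views agree to about 4 mm, so I'll average them. First I'll move to the far side of the lever, with the gripper shut.

```bash
cat > d.py <<'E'
import sys,numpy as np
from workcell import ctrl
from scipy.spatial.transform import Rotation as R
a=[float(v) for v in sys.argv[1:]]; o=ctrl.observe()
Q=R.from_euler("xyz",o["eef_rot"]); yaw=a[3] if len(a)>3 else o["eef_rot"][2]
d=Q.inv().apply(np.array(a[:3])-o["tool_pos"]*1000)
tr=(Q.inv()*R.from_euler("xyz",[np.pi,0,yaw])).as_rotvec()
print("offset",d.round(1),"turn",tr.round(4),"t",round(o["t"],2),"F",o["ft_force"].round(1),"w",round(o["gripper_width"],4))
E
python3 d.py 645 72 200 3.042; python3 -m jog '[{"offset":[0,0,0],"turn":[0,0,-0.065]},{"offset":[0,0,0],"turn":[0,0,-0.065]}]' 0 40; python3 d.py 645 72 200 3.042
```

```text
offset [-611.7 -382.6   30.9] turn [-0.0012 -0.0003 -0.1302] t 0.1 F [-0.   0.7 -0.5] w 0.0852
t: 0.27
tool_pos: [0.1366, 0.584, 0.2308]
eef_rot: [-3.141, -0.0, 3.045]
ft_force: [-0.4, 0.0, 0.1]
gripper_width: 0.0638
grip_force: 0.0
offset [-555.6 -460.4   31. ] turn [-0.0008 -0.0003  0.0026] t 0.27 F [-0.4  0.   0.1] w 0.0638
```

```bash
python3 -m jog '[{"offset":[-28,-23,0],"turn":[0,0,0]},{"offset":[-28,-23,0],"turn":[0,0,0]},{"offset":[-28,-23,0],"turn":[0,0,0]},{"offset":[-28,-23,0],"turn":[0,0,0]},{"offset":[-28,-23,0],"turn":[0,0,0]},{"offset":[-28,-23,0],"turn":[0,0,0]},{"offset":[-28,-23,0],"turn":[0,0,0]},{"offset":[-28,-23,0],"turn":[0,0,0]},{"offset":[-28,-23,0],"turn":[0,0,0]},{"offset":[-28,-23,0],"turn":[0,0,0]}]' >/dev/null
python3 -m jog '[{"offset":[-28,-23,0],"turn":[0,0,0]},{"offset":[-28,-23,0],"turn":[0,0,0]},{"offset":[-28,-23,0],"turn":[0,0,0]},{"offset":[-28,-23,0],"turn":[0,0,0]},{"offset":[-28,-23,0],"turn":[0,0,0]},{"offset":[-28,-23,0],"turn":[0,0,0]},{"offset":[-28,-23,0],"turn":[0,0,0]},{"offset":[-28,-23,0],"turn":[0,0,0]},{"offset":[-28,-23,0],"turn":[0,0,0]},{"offset":[-20,-20,0],"turn":[0,0,0]},{"offset":[0,0,0],"turn":[0,0,0]}]'; python3 d.py 645 72 200 3.042
```

```text
t: 2.02
tool_pos: [0.6426, 0.07, 0.2294]
eef_rot: [-3.141, -0.001, 3.038]
ft_force: [-0.3, 0.5, -0.4]
gripper_width: -0.0
grip_force: 0.0
offset [-2.2  2.3 29.4] turn [-0.0011 -0.001  -0.0044] t 2.02 F [-0.3  0.5 -0.4] w -0.0
```

```bash
python3 -m jog '[{"offset":[0,2,30],"turn":[0,0,0]},{"offset":[0,2,30],"turn":[0,0,0]},{"offset":[0,2,30],"turn":[0,0,0]},{"offset":[0,0,30],"turn":[0,0,0]},{"offset":[0,0,0],"turn":[0,0,0]}]'; python3 - <<'E'
from workcell import ctrl
import cv2,numpy as np
for n in("top","side"):
    s=ctrl.snapshot(n); np.savez(f"{n}1.npz",**s); 
    im=s["image"][150:250,180:300] if n=="top" else s["image"][150:320,160:330]
    cv2.imwrite(f"pics/{n}1.png",cv2.resize(im[:,:,::-1],None,fx=3,fy=3,interpolation=2))
a=cv2.imread("pics/top1.png");b=cv2.imread("pics/side1.png")
c=np.zeros((510,360+510-70,3),np.uint8);c[:300,:360]=a;c[:,360:]=b[:,:440];cv2.imwrite("pics/c1.png",c)
E
```

```text
t: 2.43
tool_pos: [0.6368, 0.0811, 0.104]
eef_rot: [-3.141, -0.01, 3.042]
ft_force: [-0.7, -0.2, -1.0]
gripper_width: 0.0003
grip_force: 0.0
```

View pics/c1.png

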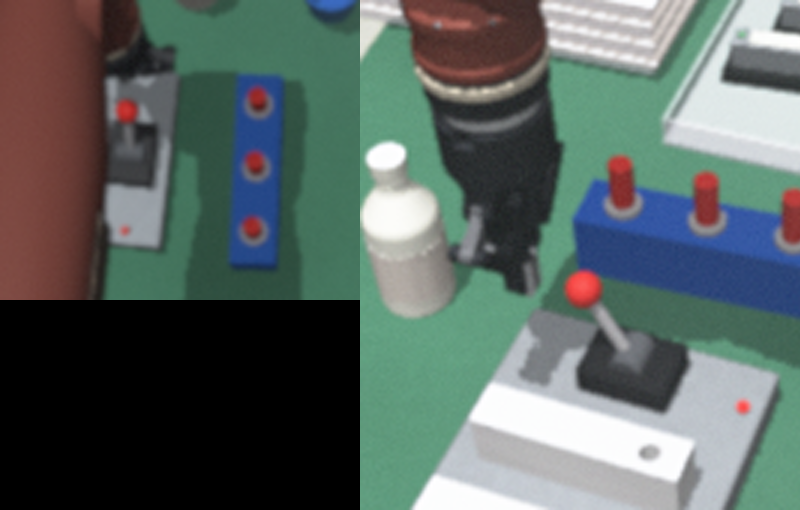

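The fingers stand on the far (+x) side of the lever ball, in line with it and clear of the bottle. I'll push towards the robot.

```bash
python3 -m jog '[{"offset":[10,0,0],"turn":[0,0,0]},{"offset":[10,0,0],"turn":[0,0,0]},{"offset":[10,0,0],"turn":[0,0,0]},{"offset":[10,0,0],"turn":[0,0,0]},{"offset":[10,0,0],"turn":[0,0,0]},{"offset":[10,0,0],"turn":[0,0,0]},{"offset":[10,0,0],"turn":[0,0,0]},{"offset":[5,0,0],"turn":[0,0,0]},{"offset":[5,0,0],"turn":[0,0,0]},{"offset":[0,0,0],"turn":[0,0,0]}]';python3 - <<'E'
from workcell import ctrl
from h import *
s=ctrl.snapshot("side");P=cloud(s)
for c in comps(red(s)&(P[...,1]>.03)&(P[...,1]<.14)&(P[...,2]>.08),8): print(np.nanmedian(P[c],0).round(4))
E
```

```text
t: 3.37
tool_pos: [0.5618, 0.0886, 0.113]
eef_rot: [3.141, 0.002, 3.042]
ft_force: [-0.6, -0.7, -0.9]
gripper_width: 0.0001
grip_force: 0.0
[0.5357 0.0904 0.1257]
```

```bash
python3 -m jog '[{"offset":[5,0,2],"turn":[0,0,0]},{"offset":[4,0,0],"turn":[0,0,0]},{"offset":[4,0,0],"turn":[0,0,0]},{"offset":[0,0,0],"turn":[0,0,0]}]';cat > lev.py <<'E'
from workcell import ctrl
from h import *
s=ctrl.snapshot("side");P=cloud(s)
for c in comps(red(s)&(P[...,1]>.03)&(P[...,1]<.14)&(P[...,2]>.08),8): print(np.nanmedian(P[c],0).round(4))
E
python3 lev.py
```

```text
t: 3.75
tool_pos: [0.552, 0.0902, 0.1105]
eef_rot: [3.139, 0.008, 3.042]
ft_force: [15.4, 5.7, -1.8]
gripper_width: -0.0
grip_force: 7.8
[0.5277 0.0915 0.1224]
```

```bash
python3 -m jog '[{"offset":[-20,0,0],"turn":[0,0,0]},{"offset":[0,0,-40],"turn":[0,0,0]},{"offset":[0,0,-40],"turn":[0,0,0]},{"offset":[0,-10,-10],"turn":[0,0,0]},{"offset":[0,-20,0],"turn":[0,0,0]},{"offset":[0,-35,0],"turn":[0,0,0.02]},{"offset":[0,-35,0],"turn":[0,0,0.02]},{"offset":[0,-35,0],"turn":[0,0,0.02]},{"offset":[0,-35,0],"turn":[0,0,0.015]},{"offset":[0,-35,0],"turn":[0,0,0]},{"offset":[0,-35,0],"turn":[0,0,0]},{"offset":[0,-35,0],"turn":[0,0,0]}]' 0.6 >/dev/null
python3 d.py 544 -317 120 3.12
```

```text
offset [ -38.5 -126.5   79.1] turn [ 0.0003 -0.0003 -0.1532] t 4.8 F [ 0.9  0.9 -0. ] w 0.0511
```

```bash
python3 -m jog '[{"offset":[-10,-30,10],"turn":[0,0,-0.1]},{"offset":[-10,-34,25],"turn":[0,0,-0.053]},{"offset":[-5,-32,25],"turn":[0,0,0]},{"offset":[0,-20,15],"turn":[0,0,0]},{"offset":[0,0,0],"turn":[0,0,0]}]' 0.6 >/dev/null
python3 d.py 544 -317 120 3.12; cat > look.py <<'E'
from workcell import ctrl
from h import *
import sys
# housings in both views, with yaw
for n in("top","side"):
    s=ctrl.snapshot(n);P=cloud(s);H=hsv(s);Z=P[...,2]
    m=(abs(Z-.043)<.008)&(H[...,1]<60)&(H[...,2]>80)&(P[...,0]>.4)&(P[...,0]<.62)&(P[...,1]<-.2)&(P[...,1]>-.47)
    for c in comps(m,20): print(n,"house",c.sum(),rect(P[c]))
    print(n,"bin?",)
E
python3 look.py
```

```text
offset [ -2.2 -13.6   0.1] turn [ 0.0032 -0.0049 -0.0037] t 5.22 F [-0.3 -0.3 -0.7] w 0.0511
top house 180 [ 512.8 -391.3   81.7   27.    -2.7]
top bin?
side house 234 [ 513.3 -384.8   85.3   32.3   -1.6]
side house 252 [ 544.1 -314.1   84.5   32.7    5.4]
side bin?
```

```bash
python3 -m jog '[{"offset":[-2,-14,0],"turn":[0,0,0]},{"offset":[0,0,30],"turn":[0,0,0]},{"offset":[0,0,30],"turn":[0,0,0]},{"offset":[0,0,20],"turn":[0,0,0]},{"offset":[0,0,14],"turn":[0,0,0]},{"offset":[0,0,0],"turn":[0,0,0]},{"offset":[0,0,0],"turn":[0,0,0]}]' 0.6; python3 d.py 544 -318 24 3.12
```

```text
t: 5.9
tool_pos: [0.5466, -0.3143, 0.0321]
eef_rot: [3.142, 0.0, 3.121]
ft_force: [0.1, 0.4, 0.7]
gripper_width: 0.0512
grip_force: 0.0
offset [ 2.5 -3.7  8.1] turn [0.0001 0.0002 0.0006] t 5.9 F [0.1 0.4 0.7] w 0.0512
```

```bash
python3 -m jog '[{"offset":[2.5,-3.5,8],"turn":[0,0,0]},{"offset":[0,0,0],"turn":[0,0,0]},{"offset":[0,0,0],"turn":[0,0,0]}]' 0.6; python3 -m jog '[{"offset":[0,0,0],"turn":[0,0,0]},{"offset":[0,0,0],"turn":[0,0,0]},{"offset":[0,0,0],"turn":[0,0,0]},{"offset":[0,0,0],"turn":[0,0,0]},{"offset":[0,0,0],"turn":[0,0,0]}]' 0 70
```

```text
t: 6.15
tool_pos: [0.544, -0.3189, 0.0241]
eef_rot: [-3.141, 0.001, 3.12]
ft_force: [-0.4, -0.2, 0.1]
gripper_width: 0.0511
grip_force: 0.0
t: 6.57
tool_pos: [0.5442, -0.3189, 0.0242]
eef_rot: [-3.141, 0.001, 3.12]
ft_force: [-0.8, -0.0, 5.6]
gripper_width: 0.0244
grip_force: 71.2
```

```bash
python3 -m jog '[{"offset":[0,0,-15],"turn":[0,0,0]},{"offset":[0,0,-25],"turn":[0,0,0]},{"offset":[0,0,-35],"turn":[0,0,0]},{"offset":[0,0,-35],"turn":[0,0,0]},{"offset":[0,0,-35],"turn":[0,0,0]},{"offset":[0,0,-10],"turn":[0,0,0]},{"offset":[0,0,0],"turn":[0,0,0]}]' ; python3 - <<'E'
from workcell import ctrl
import cv2,numpy as np
from h import *
o=ctrl.observe();t=o["tool_pos"]
for n in("top","side"):
    s=ctrl.snapshot(n); np.savez(f"{n}2.npz",**s); u,v=proj(s,t)[0].astype(int); print(n,u,v)
    im=s["image"][max(v-70,0):v+70,u-65:u+65]; im=cv2.resize(im[:,:,::-1],(390,420),interpolation=2)
    cv2.imwrite(f"pics/{n}2.png",im)
cv2.imwrite("pics/c2.png",np.hstack([cv2.imread("pics/top2.png"),cv2.imread("pics/side2.png")]))
E
```

```text
t: 7.15
tool_pos: [0.5451, -0.3195, 0.1818]
eef_rot: [-3.138, 0.004, 3.12]
ft_force: [0.5, -0.8, -2.6]
gripper_width: 0.0244
grip_force: 70.4
top 349 197
side 299 121
```

View pics/c2.png

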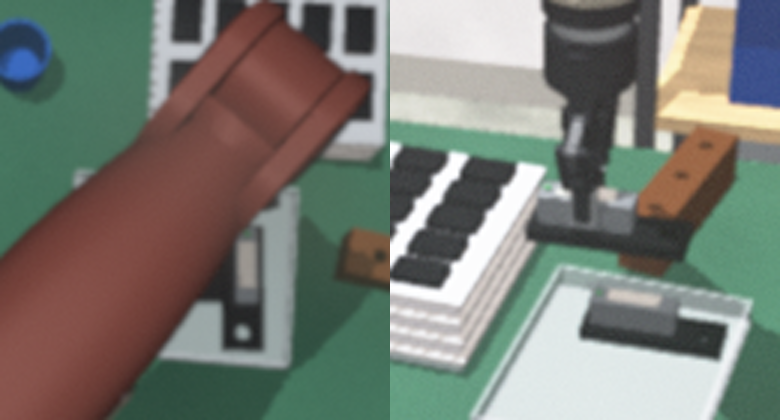

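Both views show one tracker held level in the gripper while the other stays in the tray. The top camera is blocked by the arm, so I'll use the held tracker to measure the side camera's bias.

```bash
python3 - <<'E'
from h import *
s=dict(np.load("side2.npz"));P=cloud(s);H=hsv(s);Z=P[...,2]
reg=(abs(P[...,0]-.53)<.12)&(abs(P[...,1]+.31)<.06)
for a,b in((.195,.215),(.165,.18)):
    m=reg&(Z>a)&(Z<b)
    q=P[m]; print(a,m.sum(),rect(q),q.mean(0).round(4))
q=P[reg&(Z>.155)&(Z<.215)]; print(np.histogram(q[:,2],bins=12))
m=reg&(H[...,2]<70)&(Z>.15)&(Z<.177)
print(rect(P[m]))
print(P[reg&(Z>.15)&(Z<.22)][:,0].min(),)
E
python3 d.py 597 241 180 3.042
```

```text
0.195 223 [ 543.8 -314.1   84.    50.5   21. ] [ 0.5408 -0.3094  0.2015]
0.165 450 [ 5.245e+02 -3.164e+02  1.403e+02  5.020e+01 -2.000e-01] [ 0.515  -0.3078  0.1707]
(array([ 56, 101, 270, 119,  46,  45,  57,  51, 100,  82,  21,  16]), array([0.15655956, 0.16142909, 0.16629861, 0.17116814, 0.17603767,
       0.18090719, 0.18577672, 0.19064624, 0.19551577, 0.20038529,
       0.20525482, 0.21012434, 0.21499387]))
[ 522.8 -312.6  140.7   51.3    4.6]
0.4541300394891717
offset [-41.3 560.2  -2.6] turn [ 0.0009 -0.0009  0.0778] t 7.25 F [-0.4 -0.2 -3. ] w 0.0248
```

```bash
python3 -m jog '[{"offset":[-3,15,0],"turn":[0,0,0]},{"offset":[-3,30,0],"turn":[0,0,0]},{"offset":[-3,35,0],"turn":[0,0,0]},{"offset":[-3,35,0],"turn":[0,0,0]},{"offset":[-3,35,0],"turn":[0,0,0]},{"offset":[-3,35,0],"turn":[0,0,0]},{"offset":[-3,35,0],"turn":[0,0,0]},{"offset":[-3,35,0],"turn":[0,0,0]},{"offset":[-3,35,0],"turn":[0,0,0]}]' >/dev/null;  python3 d.py 597 241 180 3.042
python3 -m jog '[{"offset":[-3,35,0],"turn":[0,0,0.01]},{"offset":[-3,35,0],"turn":[0,0,0.01]},{"offset":[-3,35,0],"turn":[0,0,0.01]},{"offset":[-3,35,0],"turn":[0,0,0.01]},{"offset":[-3,35,0],"turn":[0,0,0.01]},{"offset":[-3,35,0],"turn":[0,0,0.01]},{"offset":[0,30,0],"turn":[0,0,0.018]},{"offset":[0,15,0],"turn":[0,0,0]},{"offset":[0,0,0],"turn":[0,0,0]}]' ;  python3 d.py 597 241 180 3.042
```

```text
offset [-15.6 267.7  -4.1] turn [ 0.0011 -0.0036  0.078 ] t 8.0 F [ 0.5  0.5 -2.7] w 0.0243
t: 8.75
tool_pos: [0.607, 0.228, 0.1756]
eef_rot: [-3.141, -0.004, 3.046]
ft_force: [0.4, 0.5, -3.1]
gripper_width: 0.0247
grip_force: 70.3
offset [11.2 11.9 -4.4] turn [-0.0001 -0.0037  0.0038] t 8.75 F [ 0.4  0.5 -3.1] w 0.0247
```

```bash
python3 -m jog '[{"offset":[11,12,0],"turn":[0,0,0.004]},{"offset":[0,0,20],"turn":[0,0,0]},{"offset":[0,0,25],"turn":[0,0,0]},{"offset":[0,0,15],"turn":[0,0,0]},{"offset":[0,0,5],"turn":[0,0,0]},{"offset":[0,0,0],"turn":[0,0,0]}]' ; python3 d.py 597 241 110 3.042;python3 - <<'E'
from workcell import ctrl
import cv2,numpy as np
from h import *
o=ctrl.observe();t=o["tool_pos"]
s=ctrl.snapshot("side"); np.savez("side3.npz",**s); u,v=proj(s,t)[0].astype(int); print(u,v)
x0,y0=u-90,v-70; print(x0,y0)
cv2.imwrite("pics/c3.png",cv2.resize(s["image"][y0:y0+150,x0:x0+200][:,:,::-1],None,fx=4,fy=4,interpolation=2))
E
```

```text
t: 9.25
tool_pos: [0.5973, 0.2367, 0.1106]
eef_rot: [-3.14, -0.004, 3.037]
ft_force: [0.5, -0.4, -1.5]
gripper_width: 0.0246
grip_force: 70.2
offset [0.7 4.2 0.6] turn [-0.0014 -0.0044 -0.0046] t 9.25 F [ 0.5 -0.4 -1.5] w 0.0246
205 309
115 239
```

View pics/c3.png

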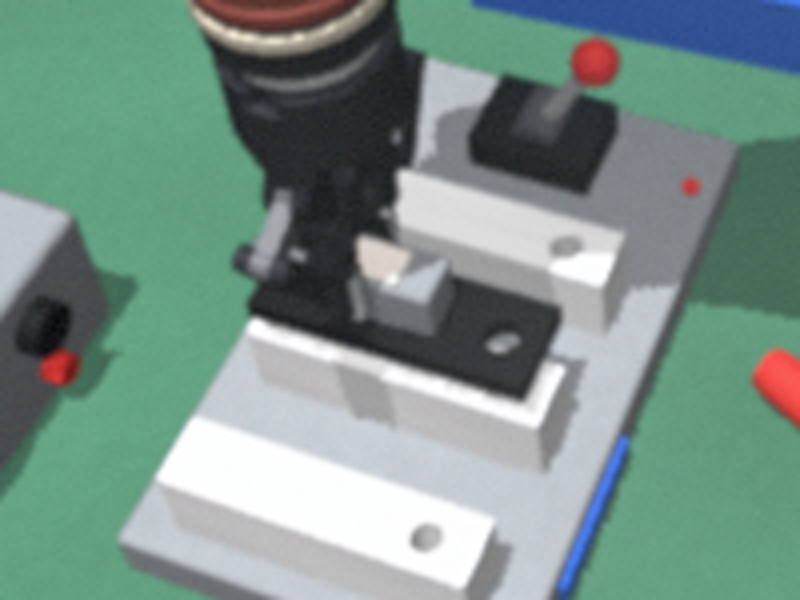

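The tracker hovers level over the middle rail, eyelet towards the robot at crop (503,343). Now I'll measure the holes and the held base in this same view.

```bash
cat > holes.py <<'E'
from h import *
import sys
def holes(s,rails=((.570,.1645),(.5775,.244),(.5855,.324)),show=True):
    G=cv2.cvtColor(s["image"],cv2.COLOR_RGB2GRAY); out=[]
    for x,y in rails:
        c=np.array([x-.05*.995,y+.05*.0995,.075]); u,v=proj(s,c)[0]
        r=8; u0,v0=int(round(u))-r,int(round(v))-r
        w=cv2.resize(G[v0:v0+2*r+1,u0:u0+2*r+1],None,fx=8,fy=8,interpolation=cv2.INTER_CUBIC)
        t,m=cv2.threshold(w,0,255,cv2.THRESH_BINARY_INV+cv2.THRESH_OTSU)
        cs=[k for k in comps(m>0,100)]
        best=min(cs,key=lambda k:np.hypot(*(np.argwhere(k).mean(0)-68)))
        vv,uu=np.nonzero(best); uc=[(uu.min()+uu.max()+1)/16+u0-.5,(vv.min()+vv.max()+1)/16+v0-.5]
        p=ray(s,uc,.075)[0]; out.append(p); print((p*1000).round(1),"blob",best.sum()/64,"thr",t)
    return out
if __name__=="__main__":
    for n in("top0","side0"): print(n); holes(dict(np.load(n+".npz")))
    s=dict(np.load("side3.npz"));P=cloud(s);H=hsv(s);Z=P[...,2]
    m=(H[...,2]<75)&(abs(P[...,0]-.57)<.1)&(abs(P[...,1]-.24)<.05)&(Z>.085)&(Z<.107)
    c=max(comps(m),key=lambda k:k.sum()); q=P[c]; print("base",rect(q),np.median(q[:,2]))
    print(np.percentile(q[:,0],[0,1,99,100]))
E
python3 holes.py
```

```text
top0
[520.  168.2  75. ] blob 11.625 thr 131.0
[527.8 247.7  75. ] blob 11.40625 thr 127.0
[535.6 327.2  75. ] blob 13.265625 thr 133.0
side0
[521.8 171.8  75. ] blob 35.6875 thr 201.0
[529.6 251.5  75. ] blob 44.03125 thr 201.0
[537.4 331.   75. ] blob 53.796875 thr 197.0
base [578.  240.1 139.9  47.1  -4.9] 0.10196469561675447
[0.50726781 0.50831032 0.64647364 0.6490839 ]
```

```bash
python3 d.py 598.5 243.2 97 3.042; python3 -m jog '[{"offset":[-0.5,6.5,0],"turn":[0,0,-0.005]},{"offset":[0,0,0],"turn":[0,0,0]},{"offset":[0,0,0],"turn":[0,0,0]}]' >/dev/null;  python3 d.py 598.5 243.2 96 3.042
```

```text
offset [ 0.4  6.2 15.4] turn [-0.0007 -0.002  -0.0047] t 9.3 F [ 0.1 -0.1 -2.8] w 0.0248
offset [ 2.4 -1.6 18.6] turn [0.0007 0.0019 0.0013] t 9.55 F [ 0.6  0.4 -1.3] w 0.0247
```

```bash
python3 -m jog '[{"offset":[2,-1.5,8],"turn":[0,0,0]},{"offset":[0,0,4],"turn":[0,0,0]},{"offset":[0,0,0],"turn":[0,0,0]},{"offset":[0,0,0],"turn":[0,0,0]}]' >/dev/null;  python3 d.py 598.5 243.2 95 3.042
```

```text
offset [-0.8  0.6  5.6] turn [-0.0003 -0.001   0.0007] t 9.88 F [-0.2 -0.9 -2.6] w 0.0249
```

```bash
python3 -m jog '[{"offset":[-0.5,0.5,3],"turn":[0,0,0]},{"offset":[0,0,1.5],"turn":[0,0,0]},{"offset":[0,0,1],"turn":[0,0,0]},{"offset":[0,0,0],"turn":[0,0,0]}]' >/dev/null;  python3 d.py 598.5 243.2 95 3.042
```

```text
offset [ 0.  -0.   0.5] turn [-0.     -0.0003  0.0008] t 10.22 F [ 1.8 -0.5 -2.5] w 0.0246
```

```bash
python3 -m jog '[{"offset":[0,0,1],"turn":[0,0,0]},{"offset":[0,0,0],"turn":[0,0,0]},{"offset":[0,0,0],"turn":[0,0,0]}]' |grep ft_;  python3 -m jog '[{"offset":[0,0,1],"turn":[0,0,0]},{"offset":[0,0,0],"turn":[0,0,0]},{"offset":[0,0,0],"turn":[0,0,0]}]' | grep ft_; python3 d.py 598.5 243.2 95 3.042
```

```text
ft_force: [-1.9, -0.6, 1.4]
ft_force: [-4.8, -1.8, 8.2]
offset [ 0.2 -0.1  0.2] turn [0.0002 0.0008 0.0009] t 10.72 F [-4.8 -1.8  8.2] w 0.0246
```

```bash
python3 -m jog '[{"offset":[0,0,0],"turn":[0,0,0]},{"offset":[0,0,0],"turn":[0,0,0]},{"offset":[0,0,0],"turn":[0,0,0]},{"offset":[0,0,-15],"turn":[0,0,0]},{"offset":[0,0,-30],"turn":[0,0,0]},{"offset":[0,0,-35],"turn":[0,0,0]},{"offset":[0,-20,-15],"turn":[0,0,0]},{"offset":[0,-35,0],"turn":[0,0,0]},{"offset":[0,-35,0],"turn":[0,0,0]},{"offset":[0,-35,0],"turn":[0,0,0]},{"offset":[0,-35,0],"turn":[0,0,0]},{"offset":[0,-35,0],"turn":[0,0,0]}]' 0.6|head -3; python3 - <<'E'
from workcell import ctrl
import cv2,numpy as np
from h import *
ims=[]
for n,f in(("side",4),("top",6)):
    s=ctrl.snapshot(n); np.savez(f"{n}4.npz",**s); P=cloud(s);H=hsv(s);Z=P[...,2]
    u,v=proj(s,[.54,.248,.087])[0].astype(int); b=[44,66][f==4]
    r=[50,33][f==6]
    ims.append(cv2.resize(s["image"][v-r:v+r,u-r:u+r][:,:,::-1],(400,400),interpolation=2))
    m=(H[...,2]<75)&(abs(P[...,0]-.57)<.1)&(abs(P[...,1]-.24)<.05)&(Z>.08)&(Z<.092)
    c=max(comps(m),key=lambda k:k.sum()); q=P[c]; print(n,"base",rect(q),np.percentile(q[:,0],[1,99]))
    m=(abs(P[...,0]-.6)<.08)&(abs(P[...,1]-.24)<.04)&(Z>.112)&(Z<.123)
    c=max(comps(m),key=lambda k:k.sum()); q=P[c]; print(n,"house",rect(q))
cv2.imwrite("pics/c4.png",np.hstack(ims))
E
```

```text
t: 11.72
tool_pos: [0.5791, 0.0477, 0.1888]
eef_rot: [3.142, 0.0, 3.043]
side base [580.3 246.7 140.   45.9  -4.3] [0.51114828 0.64839926]
side house [599.7 244.5  84.2  27.3  -5.7]
top base [542.7 260.9  32.7  11.4 -17.1] [0.52673572 0.55863741]
top house [598.2 238.3  82.5  27.   -3.7]
```

View pics/c4.png

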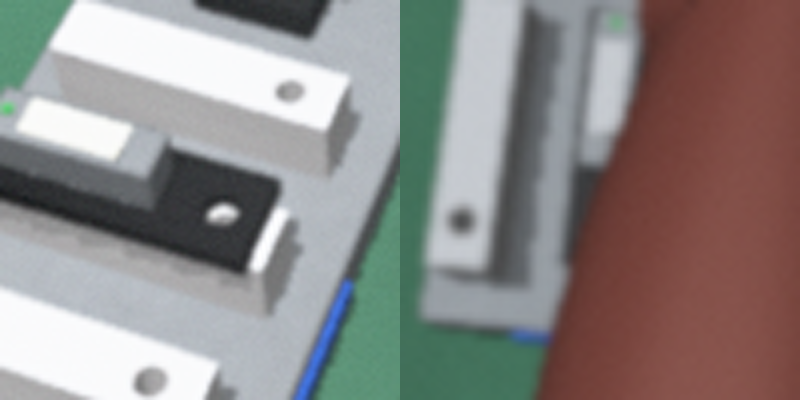

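The tracker lies on the middle rail; in the left crop the eyelet is at (222,212). I need a straight-down look, so I'll move to the pins, which clears the top camera, and check there.

```bash
python3 -m jog '[{"offset":[25,-30,0],"turn":[0,0,0]},{"offset":[30,-30,0],"turn":[0,0,0]},{"offset":[30,-30,10],"turn":[0,0,0]},{"offset":[20,-12,20],"turn":[0,0,0]},{"offset":[0,0,0],"turn":[0,0,0]},{"offset":[0,0,0],"turn":[0,0,0]}]' 0.6|head -3; python3 d.py 472 -56.5 150 3.042; python3 - <<'E'
from workcell import ctrl
import cv2,numpy as np
from h import *
s=ctrl.snapshot("top"); np.savez("top5.npz",**s); s2=ctrl.snapshot("side"); np.savez("side5.npz",**s2)
u,v=proj(s,[.54,.25,.08])[0].astype(int); 
a=cv2.resize(s["image"][v-40:v+25,u-32:u+33][:,:,::-1],(400,400),interpolation=2)
u,v=proj(s2,[.472,-.056,.1])[0].astype(int)
b=cv2.resize(s2["image"][v-60:v+60,u-60:u+60][:,:,::-1],(400,400),interpolation=2)
cv2.imwrite("pics/c5.png",np.hstack([a,b]))
E
```

```text
t: 12.32
tool_pos: [0.4657, -0.0402, 0.1581]
eef_rot: [3.141, -0.001, 3.041]
offset [ -7.9 -15.6   8.1] turn [ 0.0007 -0.0014 -0.0008] t 12.32 F [ 0.1 -0.   1.8] w 0.0516
```

View pics/c5.png

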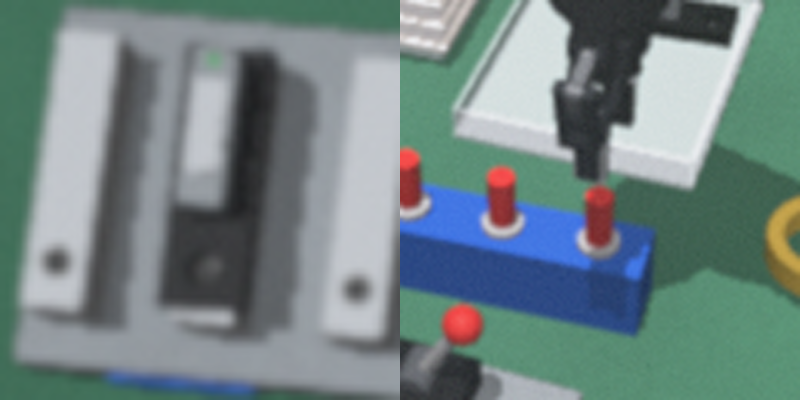

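```bash
cat > base.py <<'E'
from h import *
import sys
def base(s,y,show=""):
    P=cloud(s);H=hsv(s);Z=P[...,2]
    m=(abs(P[...,0]-.6)<.08)&(abs(P[...,1]-y)<.04)&(Z>.113)&(Z<.122)
    c=max(comps(m),key=lambda k:k.sum()); print(show,"house",rect(P[c]))
    m=(abs(P[...,0]-.57)<.09)&(abs(P[...,1]-y)<.04)&(Z>.082)&(Z<.091)
    c=max(comps(m),key=lambda k:k.sum()); q=P[c]; print(show,"base",rect(q))
    G=cv2.cvtColor(s["image"],cv2.COLOR_RGB2GRAY)
    u,v=proj(s,[.53,y+.006,.087])[0]; r=7; u0,v0=int(round(u))-r,int(round(v))-r
    w=cv2.resize(G[v0:v0+2*r+1,u0:u0+2*r+1],None,fx=8,fy=8,interpolation=cv2.INTER_CUBIC)
    print(G[v0:v0+2*r+1,u0:u0+2*r+1])
if __name__=="__main__":
    for n in("top5","side5"): base(dict(np.load(n+".npz")),.244,n)
E
python3 base.py; python3 - <<'E'
from h import *
for n in("top5","side5"):
    s=dict(np.load(n+".npz"))
    for h in(.075,.087):print(n,h,proj(s,[.5288,.250,h]))
E
```

```text
top5 house [598.  238.6  83.4  26.3  -4.2]
top5 base [577.8 240.7 141.2  47.4  -5.2]
[[150 130  90  63  60  59  57  56  56  57  57  58  57  58  55]
 [150 128  88  64  59  59  60  63  59  58  61  62  61  61  58]
 [148 126  83  61  60  61  59  60  60  58  60  60  61  61  60]
 [146 122  80  61  60  58  59  58  59  60  57  62  59  60  58]
 [141 114  76  60  61  60  57  55  57  60  61  61  60  59  60]
 [138 108  73  61  60  56  52  54  62  69  67  63  60  59  57]
 [135 101  71  62  57  52  51  62  76  85  81  66  59  60  56]
 [132  98  69  60  57  49  56  69  81  88  86  69  62  59  56]
 [130  92  66  61  57  51  55  70  76  79  74  62  61  60  55]
 [129  88  65  61  59  54  54  64  69  70  65  61  61  60  53]
 [126  84  63  62  60  58  56  60  62  63  61  61  60  59  54]
 [121  80  62  62  61  60  60  60  61  61  60  63  61  59  53]
 [116  80  67  65  64  63  62  62  62  63  61  60  60  59  54]
 [125 101  94  94  92  87  85  84  84  82  81  78  72  60  54]
 [142 133 135 139 136 135 134 135 135 135 134 131 112  74  58]]
side5 house [600.  244.4  84.3  27.   -4.7]
side5 base [580.2 245.2 1
[... 429 characters left out ...]
 171 142 107  68  56  54  57]
 [ 51  55  48  70 124 185 220 235 232 208 170 111  61  58  57]
 [ 55  53  54  93 170 230 228 219 214 210 190 129  68  52  57]
 [ 57  55  58 102 161 193 180 167 169 168 146  98  61  57  58]
 [ 53  57  60  77 115 136 132 135 139 126  93  61  55  54  55]
 [ 57  55  54  59  69  77  82  89  90  79  58  57  57  54  56]
 [ 57  54  56  58  54  52  55  57  56  59  54  56  54  55  56]
 [ 55  54  52  53  55  52  54  55  53  51  56  57  57  58  52]
 [ 56  52  56  54  56  55  57  58  54  55  52  56  56  54  53]]
top5 0.075 [[169.38048294 209.0075207 ]]
top5 0.087 [[168.52630956 208.36663487]]
side5 0.075 [[240.27854703 333.76461743]]
side5 0.087 [[239.76689848 330.20890007]]
```

```bash
python3 -m jog '[{"offset":[-8,-15.5,8],"turn":[0,0,0]},{"offset":[0,0,15],"turn":[0,0,0]},{"offset":[0,0,15],"turn":[0,0,0]},{"offset":[0,0,0],"turn":[0,0,0]},{"offset":[0,0,0],"turn":[0,0,0]}]' 0.6 >/dev/null; python3 d.py 472 -56.5 71 3.042
```

```text
offset [ 1.9 -0.8 50.7] turn [ 0.0003 -0.0001  0.002 ] t 12.83 F [-0.1 -0.9  1.2] w 0.0516
```

```bash
python3 -m jog '[{"offset":[2,-1,15],"turn":[0,0,0]},{"offset":[0,0,15],"turn":[0,0,0]},{"offset":[0,0,12],"turn":[0,0,0]},{"offset":[0,0,8],"turn":[0,0,0]},{"offset":[0,0,0],"turn":[0,0,0]},{"offset":[0,0,0],"turn":[0,0,0]}]' 0.6 >/dev/null; python3 d.py 472 -56.5 71 3.042;  python3 -m jog '[{"offset":[0,0,0],"turn":[0,0,0]},{"offset":[0,0,0],"turn":[0,0,0]},{"offset":[0,0,0],"turn":[0,0,0]},{"offset":[0,0,0],"turn":[0,0,0]},{"offset":[0,0,0],"turn":[0,0,0]}]' 0 80
```

```text
offset [-0.5  0.7  0.6] turn [0.0001 0.     0.0011] t 13.33 F [ 0.6 -0.3  0.2] w 0.0511
t: 13.75
tool_pos: [0.4719, -0.0567, 0.0722]
eef_rot: [3.14, 0.002, 3.043]
ft_force: [0.1, 5.2, 5.6]
gripper_width: 0.0183
grip_force: 62.0
```

```bash
python3 -m jog '[{"offset":[0,0,-8],"turn":[0,0,0]},{"offset":[0,0,-15],"turn":[0,0,0]},{"offset":[0,0,-25],"turn":[0,0,0]},{"offset":[0,0,-35],"turn":[0,0,0]},{"offset":[0,0,-35],"turn":[0,0,0]},{"offset":[0,0,-10],"turn":[0,0,0]},{"offset":[0,0,0],"turn":[0,0,0]}]'; python3 d.py 529 250 170 3.042; python3 - <<'E'
from workcell import ctrl
import cv2,numpy as np
from h import *
s=ctrl.snapshot("side"); np.savez("side6.npz",**s); t=ctrl.observe()["tool_pos"]
u,v=proj(s,t)[0].astype(int)
cv2.imwrite("pics/c6.png",cv2.resize(s["image"][max(v-60,0):v+75,u-50:u+50][:,:,::-1],None,fx=4,fy=4,interpolation=2))
E
```

```text
t: 14.33
tool_pos: [0.4728, -0.0582, 0.2031]
eef_rot: [-3.139, 0.006, 3.043]
ft_force: [0.6, 0.2, -2.1]
gripper_width: 0.0182
grip_force: 78.3
offset [-25.3 312.3  32.6] turn [-0.0021  0.0055  0.0007] t 14.33 F [ 0.6  0.2 -2.1] w 0.0182
```

View pics/c6.png

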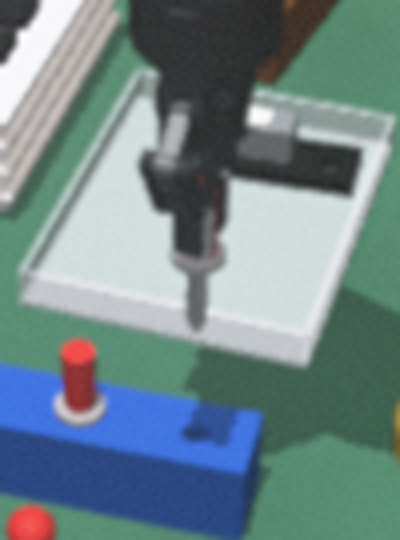

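The pin hangs straight in the grip, with its tip at crop (196,328), and the rack hole below it is empty. Next I'll carry it to the middle rail's hole.

```bash
python3 -m jog '[{"offset":[0,15,-5],"turn":[0,0,0]},{"offset":[0,30,-5],"turn":[0,0,0]},{"offset":[0,35,0],"turn":[0,0,0]},{"offset":[0,35,0],"turn":[0,0,0]},{"offset":[-3,35,0],"turn":[0,0,0]},{"offset":[-4,35,0],"turn":[0,0,0]},{"offset":[-4,35,0],"turn":[0,0,0]},{"offset":[-4,35,0],"turn":[0,0,0]},{"offset":[-4,30,0],"turn":[0,0,0]},{"offset":[-4,20,0],"turn":[0,0,0]},{"offset":[0,0,0],"turn":[0,0,0]},{"offset":[0,0,0],"turn":[0,0,0]}]'; python3 d.py 529 250 170 3.042
```

```text
t: 15.38
tool_pos: [0.5231, 0.2445, 0.2067]
eef_rot: [-3.14, -0.003, 3.045]
ft_force: [0.8, 0.6, -0.8]
gripper_width: 0.0184
grip_force: 78.5
offset [-5.4  6.1 36.7] turn [-0.0014 -0.0034  0.0026] t 15.38 F [ 0.8  0.6 -0.8] w 0.0184
```

```bash
python3 -m jog '[{"offset":[-5.5,6,15],"turn":[0,0,0]},{"offset":[0,0,15],"turn":[0,0,0]},{"offset":[0,0,14],"turn":[0,0,0]},{"offset":[0,0,0],"turn":[0,0,0]},{"offset":[0,0,0],"turn":[0,0,0]}]'>/dev/null; python3 d.py 529 250 160 3.042;python3 - <<'E'
from workcell import ctrl
import cv2,numpy as np
from h import *
s=ctrl.snapshot("side"); np.savez("side7.npz",**s); o=ctrl.observe(); t=o["tool_pos"]; print(t)
tip=t-[0,0,.065]; u,v=proj(s,tip)[0]; print("tip exp",u,v,"eye exp",proj(s,[.5295,.2513,.087]),"collar exp",proj(s,t-[0,0,.012]))
u0,v0=int(u)-50,int(v)-70; print(u0,v0)
cv2.imwrite("pics/c7.png",cv2.resize(s["image"][v0:v0+100,u0:u0+100][:,:,::-1],None,fx=6,fy=6,interpolation=2))
E
```

```text
offset [0.4 1.7 3.9] turn [-0.001  -0.0026 -0.0003] t 15.8 F [-0.2  0.1 -0.4] w 0.0185
[0.52996308 0.24853089 0.16515456]
tip exp 238.84084941886658 325.41629302203705 eye exp [[239.18371697 330.73514345]] collar exp [[236.39497639 308.49180987]]
188 255
```

View pics/c7.png

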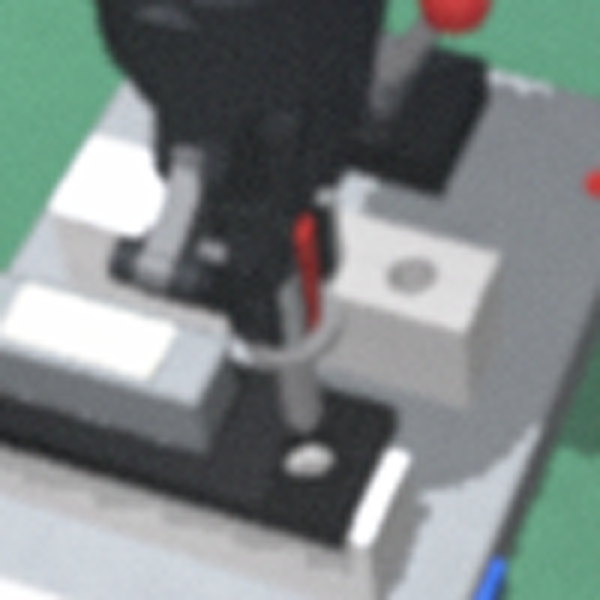

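Pin tip at px (238.2,325.5) and eyelet at px (239.1,331.3), both matching the predictions to under a pixel. I'll descend carefully.

```bash
python3 -m jog '[{"offset":[0.5,1.7,4],"turn":[0,0,0]},{"offset":[0,0,4],"turn":[0,0,0]},{"offset":[0,0,3],"turn":[0,0,0]},{"offset":[0,0,0],"turn":[0,0,0]},{"offset":[0,0,0],"turn":[0,0,0]}]'|grep ft; python3 d.py 529 250 140 3.042
```

```text
ft_force: [-1.0, -0.3, -0.8]
offset [ 0.7 -1.2 14.2] turn [ 0.     -0.0001  0.0008] t 16.27 F [-1.  -0.3 -0.8] w 0.0182
```

```bash
python3 -m jog '[{"offset":[0.5,-1,0],"turn":[0,0,0]},{"offset":[0,0,3],"turn":[0,0,0]},{"offset":[0,0,3],"turn":[0,0,0]},{"offset":[0,0,3],"turn":[0,0,0]},{"offset":[0,0,0],"turn":[0,0,0]},{"offset":[0,0,0],"turn":[0,0,0]}]'|grep ft; python3 d.py 529 250 140 3.042
```

```text
ft_force: [0.1, -0.5, -0.1]
offset [ 0.1 -0.2  4.9] turn [-0.0001 -0.0006  0.0008] t 16.77 F [ 0.1 -0.5 -0.1] w 0.018
```

```bash
python3 -m jog '[{"offset":[0,0,3],"turn":[0,0,0]},{"offset":[0,0,3],"turn":[0,0,0]},{"offset":[0,0,0],"turn":[0,0,0]},{"offset":[0,0,0],"turn":[0,0,0]}]'|grep ft; python3 d.py 529 250 140 3.042
```

```text
ft_force: [0.1, 0.6, -0.1]
offset [ 0.1 -0.2 -1.1] turn [-0.0001 -0.0004  0.0008] t 17.1 F [ 0.1  0.6 -0.1] w 0.0182
```

```bash
python3 -m jog '[{"offset":[0,0,3],"turn":[0,0,0]},{"offset":[0,0,3],"turn":[0,0,0]},{"offset":[0,0,3],"turn":[0,0,0]},{"offset":[0,0,0],"turn":[0,0,0]}]'|grep ft;python3 -m jog '[{"offset":[0,0,4],"turn":[0,0,0]},{"offset":[0,0,4],"turn":[0,0,0]},{"offset":[0,0,0],"turn":[0,0,0]}]'|grep ft; python3 d.py 529 250 99 3.042
```

```text
ft_force: [0.8, 0.8, -0.9]
ft_force: [-0.5, -0.0, -1.0]
offset [-0.2 -0.1 22.1] turn [-0.0003 -0.0012  0.0008] t 17.68 F [-0.5 -0.  -1. ] w 0.0179
```

Sliding in freely. I'll go on until the collar seats.

```bash
python3 -m jog '[{"offset":[0,0,5],"turn":[0,0,0]},{"offset":[0,0,5],"turn":[0,0,0]},{"offset":[0,0,5],"turn":[0,0,0]},{"offset":[0,0,3],"turn":[0,0,0]},{"offset":[0,0,2],"turn":[0,0,0]},{"offset":[0,0,0],"turn":[0,0,0]},{"offset":[0,0,0],"turn":[0,0,0]}]'|grep ft;python3 -m jog '[{"offset":[0,0,1.5],"turn":[0,0,0]},{"offset":[0,0,1.5],"turn":[0,0,0]},{"offset":[0,0,0],"turn":[0,0,0]},{"offset":[0,0,0],"turn":[0,0,0]}]'|grep ft; python3 d.py 529 250 99 3.042
```

```text
ft_force: [0.8, 0.2, -1.6]
ft_force: [1.3, 0.5, -0.7]
offset [ 0.4 -0.3  0.3] turn [0.0002 0.0002 0.0008] t 18.6 F [ 1.3  0.5 -0.7] w 0.0185
```

```bash
for i in 1 2; do python3 -m jog '[{"offset":[0,0,1],"turn":[0,0,0]},{"offset":[0,0,0],"turn":[0,0,0]},{"offset":[0,0,0],"turn":[0,0,0]}]'|grep ft; done; python3 d.py 529 250 97 3.042
```

```text
ft_force: [-2.7, 0.0, 6.3]
ft_force: [-6.8, -1.4, 13.9]
offset [ 0.6 -0.4  2.1] turn [0.0003 0.0013 0.001 ] t 19.1 F [-6.8 -1.4 13.9] w 0.0182
```

```bash
python3 -m jog '[{"offset":[0,0,0],"turn":[0,0,0]},{"offset":[0,0,0],"turn":[0,0,0]},{"offset":[0,0,0],"turn":[0,0,0]},{"offset":[0,0,-15],"turn":[0,0,0]},{"offset":[0,0,-35],"turn":[0,0,0]},{"offset":[0,0,-40],"turn":[0,0,0]},{"offset":[0,-10,-15],"turn":[0,0,0]},{"offset":[0,-25,0],"turn":[0,0,0]},{"offset":[0,-35,0],"turn":[0,0,0]},{"offset":[0,-35,0],"turn":[0,0,0]},{"offset":[0,-35,0],"turn":[0,0,0]},{"offset":[0,-35,0],"turn":[0,0,0]}]' 0.6 |head -3
python3 -m jog '[{"offset":[0,-35,0],"turn":[0,0,-0.02]},{"offset":[0,-35,0],"turn":[0,0,-0.02]},{"offset":[0,-35,0],"turn":[0,0,-0.02]},{"offset":[0,-35,0],"turn":[0,0,-0.02]},{"offset":[0,-35,0],"turn":[0,0,0]},{"offset":[0,-35,0],"turn":[0,0,0]},{"offset":[0,-35,0],"turn":[0,0,0]},{"offset":[0,-15,0],"turn":[0,0,0]},{"offset":[0,0,0],"turn":[0,0,0]}]' | head -3
cat > scan.py <<'E'
from workcell import ctrl
from h import *
import sys
k=sys.argv[1]
for n in("top","side"):
    s=ctrl.snapshot(n); np.savez(f"{n}{k}.npz",**s); P=cloud(s);H=hsv(s);Z=P[...,2]
    wk=(P[...,0]>.3)&(P[...,0]<.85)
    m=(abs(Z-.043)<.007)&(H[...,1]<60)&(H[...,2]>80)&(P[...,0]>.4)&(P[...,0]<.62)&(P[...,1]<-.2)&(P[...,1]>-.47)
    for c in comps(m,30): print(n,"house",c.sum(),rect(P[c]))
    m=(H[...,0]>105)&(H[...,0]<125)&(H[...,1]>140)&(abs(Z-.06)<.006)&wk&(P[...,0]<.7)
    for c in comps(m,60): print(n,"rack",c.sum(),rect(P[c]))
    for c in comps(red(s)&wk&(Z>.085),8):
        q=P[c]; print(n,"red",c.sum(),np.round(np.nanmedian(q,0),4),"zmax",np.nanmax(q[:,2]).round(3))
E
python3 scan.py 8; python3 d.py 513 -389 120 3.12
```

```text
t: 20.1
tool_pos: [0.5117, 0.0747, 0.2021]
eef_rot: [3.142, 0.0, 3.043]
t: 20.85
tool_pos: [0.4998, -0.1866, 0.2017]
eef_rot: [-3.141, -0.0, 3.119]
top house 178 [ 513.3 -392.    81.8   26.7   -1.2]
top rack 235 [589.9 -61.2 112.9  47.7  -2.1]
top red 20 [ 0.6092 -0.0639  0.1073] zmax 0.114
top red 23 [0.5283 0.2467 0.1331] zmax 0.141
top red 40 [0.5268 0.0794 0.1229] zmax 0.134
side house 171 [ 503.2 -386.9   66.6   31.1   -1.5]
side rack 1201 [542.6 -56.  210.8  55.2  -1.4]
side red 75 [ 0.6114 -0.0531  0.1043] zmax 0.11
side red 70 [ 0.5411 -0.0496  0.1057] zmax 0.11
side red 94 [0.5281 0.0911 0.122 ] zmax 0.128
side red 159 [0.5289 0.2578 0.1314] zmax 0.138
offset [ -17.1 -205.3   81.7] turn [ 0.0009 -0.0005  0.0016] t 20.95 F [ 0.   0.6 -0.8] w 0.0509
```

```bash
python3 -m jog '[{"offset":[-3,-35,0],"turn":[0,0,0]},{"offset":[-3,-35,0],"turn":[0,0,0]},{"offset":[-3,-35,10],"turn":[0,0,0]},{"offset":[-3,-35,20],"turn":[0,0,0]},{"offset":[-3,-35,25],"turn":[0,0,0]},{"offset":[-2,-25,27],"turn":[0,0,0]},{"offset":[0,0,0],"turn":[0,0,0]},{"offset":[0,0,0],"turn":[0,0,0]}]' 0.6 >/dev/null; python3 d.py 513.5 -389.3 24 3.12
```

```text
offset [-1.  -8.6 94.6] turn [ 0.0036 -0.0027  0.0028] t 21.62 F [-0.   1.2  0.2] w 0.0514
```

```bash
python3 -m jog '[{"offset":[-1,-8.5,0],"turn":[0,0,0]},{"offset":[0,0,30],"turn":[0,0,0]},{"offset":[0,0,30],"turn":[0,0,0]},{"offset":[0,0,20],"turn":[0,0,0]},{"offset":[0,0,0],"turn":[0,0,0]},{"offset":[0,0,0],"turn":[0,0,0]},{"offset":[0,0,0],"turn":[0,0,0]}]' 0.6 >/dev/null; python3 d.py 513.5 -389.3 24 3.12
```

```text
offset [ 2.2  2.4 20. ] turn [-0.0025  0.0025  0.0039] t 22.2 F [-0.   0.4  0.6] w 0.0512
```

```bash
python3 -m jog '[{"offset":[2,2,10],"turn":[0,0,0]},{"offset":[0,0,8],"turn":[0,0,0]},{"offset":[0,0,0],"turn":[0,0,0]},{"offset":[0,0,0],"turn":[0,0,0]}]' 0.6 >/dev/null; python3 d.py 513.5 -389.3 24 3.12;  python3 -m jog '[{"offset":[0,0,0],"turn":[0,0,0]},{"offset":[0,0,0],"turn":[0,0,0]},{"offset":[0,0,0],"turn":[0,0,0]},{"offset":[0,0,0],"turn":[0,0,0]},{"offset":[0,0,0],"turn":[0,0,0]}]' 0 80
```

```text
offset [-1.6 -0.5 -1.5] turn [ 0.0008 -0.0006  0.0028] t 22.53 F [ 0.4 -0.1  0.3] w 0.0511
t: 22.95
tool_pos: [0.5126, -0.3896, 0.0237]
eef_rot: [-3.141, 0.001, 3.123]
ft_force: [-0.4, -0.2, 4.6]
gripper_width: 0.0241
grip_force: 81.1
```

```bash
python3 -m jog '[{"offset":[0,0,-15],"turn":[0,0,0]},{"offset":[0,0,-25],"turn":[0,0,0]},{"offset":[0,0,-35],"turn":[0,0,0]},{"offset":[0,0,-35],"turn":[0,0,0]},{"offset":[0,0,-35],"turn":[0,0,0]},{"offset":[0,10,-25],"turn":[0,0,0]},{"offset":[-3,25,-5],"turn":[0,0,0]},{"offset":[-5,35,0],"turn":[0,0,0]},{"offset":[-5,35,0],"turn":[0,0,0]},{"offset":[-5,35,0],"turn":[0,0,0]},{"offset":[-5,35,0],"turn":[0,0,0]},{"offset":[-5,35,0],"turn":[0,0,0]}]' >/dev/null; python3 d.py 605 323 200 3.042
python3 -m jog '[{"offset":[-5,35,0],"turn":[0,0,0]},{"offset":[-5,35,0],"turn":[0,0,0]},{"offset":[-5,35,0],"turn":[0,0,0]},{"offset":[-5,35,0],"turn":[0,0,0]},{"offset":[-5,35,0],"turn":[0,0,0]},{"offset":[-5,35,0],"turn":[0,0,0]},{"offset":[-5,35,0],"turn":[0,0,0]},{"offset":[-5,35,0],"turn":[0,0,0]}]' ; python3 d.py 605 323 180 3.042
```

```text
offset [-51.5 502.   -2.2] turn [ 0.0005 -0.0005  0.0805] t 23.95 F [-0.1 -0.5 -1.3] w 0.0243
t: 24.62
tool_pos: [0.5892, 0.1013, 0.1976]
eef_rot: [3.141, -0.001, 3.123]
ft_force: [0.1, -0.5, -1.2]
gripper_width: 0.0247
grip_force: 80.4
offset [-11.7 222.   17.7] turn [ 0.0001 -0.0006  0.0808] t 24.62 F [ 0.1 -0.5 -1.2] w 0.0247
```

```bash
python3 -m jog '[{"offset":[0,35,0],"turn":[0,0,0.02]},{"offset":[-2,35,0],"turn":[0,0,0.02]},{"offset":[-4,35,0],"turn":[0,0,0.02]},{"offset":[-4,35,0],"turn":[0,0,0.02]},{"offset":[-4,35,0],"turn":[0,0,0]},{"offset":[-4,30,0],"turn":[0,0,0]},{"offset":[0,12,0],"turn":[0,0,0]},{"offset":[0,0,0],"turn":[0,0,0]}]' >/dev/null; python3 d.py 605.4 322.7 112 3.042
```

```text
offset [16.   3.7 84.7] turn [ 0.0001 -0.0016  0.004 ] t 25.28 F [ 0.5 -0.2 -2. ] w 0.0242
```

```bash
python3 -m jog '[{"offset":[16,3.7,0],"turn":[0,0,0.004]},{"offset":[0,0,25],"turn":[0,0,0]},{"offset":[0,0,25],"turn":[0,0,0]},{"offset":[0,0,20],"turn":[0,0,0]},{"offset":[0,0,12],"turn":[0,0,0]},{"offset":[0,0,0],"turn":[0,0,0]},{"offset":[0,0,0],"turn":[0,0,0]}]' >/dev/null; python3 d.py 605.4 322.7 96 3.042; python3 - <<'E'
from workcell import ctrl
from h import *
o=ctrl.observe();s=ctrl.snapshot("side"); np.savez("side9.npz",**s);P=cloud(s);H=hsv(s);Z=P[...,2];z=o["tool_pos"][2]-.008
print(o["tool_pos"],o["eef_rot"][2])
m=(abs(P[...,0]-.58)<.1)&(abs(P[...,1]-.32)<.05)&(Z>z-.006)&(Z<z+.005)&(H[...,2]<80)
c=max(comps(m),key=lambda k:k.sum()); print(rect(P[c]),np.median(P[c][:,2]))
E
```

```text
offset [ 0.9  3.5 20. ] turn [-0.0004 -0.001  -0.0037] t 25.87 F [ 0.9 -0.4 -0.9] w 0.0242
[0.60594476 0.3191731  0.11595692] 3.0383060178816503
[586.4 322.7 139.6  46.3  -5.8] 0.10787405018718199
```

```bash
python3 -m jog '[{"offset":[0.5,3.5,8],"turn":[0,0,-0.003]},{"offset":[0,0,5],"turn":[0,0,0]},{"offset":[0,0,0],"turn":[0,0,0]},{"offset":[0,0,0],"turn":[0,0,0]}]' >/dev/null; python3 d.py 605.5 322.7 95 3.042
```

```text
offset [ 0.3 -0.7  7.8] turn [-0.0001 -0.0004  0.    ] t 26.25 F [-0.1 -0.6 -2.1] w 0.0244
```

```bash
python3 -m jog '[{"offset":[0.3,-0.7,4],"turn":[0,0,0]},{"offset":[0,0,2],"turn":[0,0,0]},{"offset":[0,0,1],"turn":[0,0,0]},{"offset":[0,0,0],"turn":[0,0,0]},{"offset":[0,0,0],"turn":[0,0,0]}]' |grep ft; for i in 1 2; do python3 -m jog '[{"offset":[0,0,1],"turn":[0,0,0]},{"offset":[0,0,0],"turn":[0,0,0]},{"offset":[0,0,0],"turn":[0,0,0]}]'|grep ft; done; python3 d.py 605.5 322.7 95 3.042
```

```text
ft_force: [1.0, -0.5, -1.6]
ft_force: [-0.8, 0.4, -1.3]
ft_force: [-2.5, -1.7, 4.4]
offset [ 0.4 -0.  -0.3] turn [ 0.0003  0.0006 -0.0002] t 27.17 F [-2.5 -1.7  4.4] w 0.025
```

```bash
python3 -m jog '[{"offset":[0,0,0.5],"turn":[0,0,0]},{"offset":[0,0,0],"turn":[0,0,0]},{"offset":[0,0,0],"turn":[0,0,0]},{"offset":[0,0,-15],"turn":[0,0,0]},{"offset":[0,0,-35],"turn":[0,0,0]},{"offset":[0,-5,-35],"turn":[0,0,0]},{"offset":[0,-25,-15],"turn":[0,0,0]},{"offset":[0,-35,0],"turn":[0,0,0]},{"offset":[0,-35,0],"turn":[0,0,0]},{"offset":[2,-35,0],"turn":[0,0,0]},{"offset":[3,-35,0],"turn":[0,0,0]},{"offset":[3,-35,0],"turn":[0,0,0]}]' 0.6 >/dev/null
python3 -m jog '[{"offset":[3,-35,0],"turn":[0,0,0]},{"offset":[3,-35,0],"turn":[0,0,0]},{"offset":[3,-35,0],"turn":[0,0,0]},{"offset":[3,-35,0],"turn":[0,0,0]},{"offset":[3,-25,0],"turn":[0,0,0]},{"offset":[0,-10,0],"turn":[0,0,0]},{"offset":[0,0,0],"turn":[0,0,0]},{"offset":[0,0,0],"turn":[0,0,0]}]' >/dev/null; python3 d.py 542 -59 150 3.042;python3 scan.py 10; python3 - <<'E'
from base import *
for n in("top10","side10"):
    s=dict(np.load(n+".npz"));P=cloud(s);Z=P[...,2]
    m=(abs(P[...,0]-.6)<.08)&(abs(P[...,1]-.322)<.04)&(Z>.113)&(Z<.122)
    c=max(comps(m),key=lambda k:k.sum()); print(n,"house",rect(P[c]))
    m=(abs(P[...,0]-.57)<.11)&(abs(P[...,1]-.324)<.04)&(Z>.082)&(Z<.091)
    c=max(comps(m),key=lambda k:k.sum()); print(n,"base",rect(P[c]))
E
```

```text
offset [ 2.5 -6.2 43.6] turn [ 0.0005  0.0002 -0.0012] t 28.83 F [0.  0.6 0.8] w 0.0507
top rack 381 [ 4.860e+02 -5.820e+01  1.018e+02  4.900e+01 -1.000e-01]
top red 24 [ 0.5386 -0.0613  0.1075] zmax 0.608
top red 23 [0.5286 0.2457 0.134 ] zmax 0.139
side rack 1199 [542.6 -56.2 210.9  56.   -1.9]
side red 74 [ 0.6107 -0.0523  0.1053] zmax 0.111
side red 62 [ 0.5414 -0.0498  0.1052] zmax 0.11
side red 93 [0.528  0.0906 0.1221] zmax 0.128
side red 161 [0.529  0.2577 0.1307] zmax 0.14
top10 house [604.5 318.   84.1  27.2  -6.1]
top10 base [585.1 320.6 140.1  48.   -5.8]
side10 house [606.9 323.3  84.4  27.   -6.2]
side10 base [587.3 325.4 141.3  47.7  -5.8]
```

```bash
python3 -m jog '[{"offset":[2.5,-6,20],"turn":[0,0,0]},{"offset":[0,0,25],"turn":[0,0,0]},{"offset":[0,0,25],"turn":[0,0,0]},{"offset":[0,0,10],"turn":[0,0,0]},{"offset":[0,0,0],"turn":[0,0,0]},{"offset":[0,0,0],"turn":[0,0,0]}]' 0.6 >/dev/null; python3 d.py 541.5 -59 72 3.042
```

```text
offset [ 0.3 -1.  41.9] turn [ 0.0003 -0.0005  0.001 ] t 29.43 F [0.2 0.5 0.7] w 0.0513
```

```bash
python3 -m jog '[{"offset":[0.3,-1,15],"turn":[0,0,0]},{"offset":[0,0,15],"turn":[0,0,0]},{"offset":[0,0,11.5],"turn":[0,0,0]},{"offset":[0,0,0],"turn":[0,0,0]},{"offset":[0,0,0],"turn":[0,0,0]}]' 0.6 >/dev/null; python3 d.py 541.5 -59 72 3.042;  python3 -m jog '[{"offset":[0,0,0],"turn":[0,0,0]},{"offset":[0,0,0],"turn":[0,0,0]},{"offset":[0,0,0],"turn":[0,0,0]},{"offset":[0,0,0],"turn":[0,0,0]},{"offset":[0,0,0],"turn":[0,0,0]},{"offset":[0,0,0],"turn":[0,0,0]}]' 0 80;python3 d.py 541.5 -59 72 3.042;
```

```text
offset [0.3 0.7 0.7] turn [ 0.0001  0.0002 -0.    ] t 29.85 F [0.2 0.7 0.9] w 0.0511
t: 30.35
tool_pos: [0.5423, -0.0594, 0.0734]
eef_rot: [3.141, 0.002, 3.042]
ft_force: [-0.0, 5.2, 6.3]
gripper_width: 0.0182
grip_force: 77.8
offset [0.8 0.4 1.4] turn [0.001  0.0019 0.0003] t 30.35 F [-0.   5.2  6.3] w 0.0182
```

```bash
python3 -m jog '[{"offset":[0,0,-8],"turn":[0,0,0]},{"offset":[0,0,-15],"turn":[0,0,0]},{"offset":[0,0,-25],"turn":[0,0,0]},{"offset":[0,0,-35],"turn":[0,0,0]},{"offset":[0,0,-35],"turn":[0,0,0]},{"offset":[0,0,-35],"turn":[0,0,0]},{"offset":[0,0,-12],"turn":[0,0,0]},{"offset":[0,15,0],"turn":[0,0,0]},{"offset":[0,30,0],"turn":[0,0,0]},{"offset":[0,35,0],"turn":[0,0,0]},{"offset":[3,35,0],"turn":[0,0,0]},{"offset":[4,35,0],"turn":[0,0,0]}]'; python3 d.py 536.7 329.5 235 3.042
```

```text
t: 31.35
tool_pos: [0.5494, 0.0911, 0.2372]
eef_rot: [-3.141, 0.0, 3.041]
ft_force: [-0.2, 0.2, -1.4]
gripper_width: 0.0183
grip_force: 78.2
offset [ 36.6 235.9   2.1] turn [-0.0005  0.0001 -0.0012] t 31.35 F [-0.2  0.2 -1.4] w 0.0183
```

```bash
python3 -m jog '[{"offset":[5,35,0],"turn":[0,0,0]},{"offset":[5,35,0],"turn":[0,0,0]},{"offset":[5,35,0],"turn":[0,0,0]},{"offset":[5,35,0],"turn":[0,0,0]},{"offset":[6,35,0],"turn":[0,0,0]},{"offset":[5,32,0],"turn":[0,0,0]},{"offset":[5,18,0],"turn":[0,0,0]},{"offset":[0,10,0],"turn":[0,0,0]},{"offset":[0,0,0],"turn":[0,0,0]},{"offset":[0,0,0],"turn":[0,0,0]}]'>/dev/null; python3 d.py 536.7 329.5 235 3.042
```

```text
offset [0.9 2.6 1.9] turn [-0.0007 -0.0001 -0.0001] t 32.18 F [-0.4 -0.6 -0.8] w 0.0182
```

```bash
python3 -m jog '[{"offset":[0.9,2.6,20],"turn":[0,0,0]},{"offset":[0,0,25],"turn":[0,0,0]},{"offset":[0,0,20],"turn":[0,0,0]},{"offset":[0,0,5],"turn":[0,0,0]},{"offset":[0,0,0],"turn":[0,0,0]},{"offset":[0,0,0],"turn":[0,0,0]}]'>/dev/null; python3 d.py 536.7 329.5 165 3.042;python3 - <<'E'
from workcell import ctrl
import cv2,numpy as np
from h import *
s=ctrl.snapshot("side"); np.savez("side11.npz",**s); o=ctrl.observe(); t=o["tool_pos"]; print(t)
tip=t-[0,0,.0664]; u,v=proj(s,tip)[0]; print("tip exp",u,v,"eye exp",proj(s,[.5374,.331,.087]))
u0,v0=int(u)-50,int(v)-70; print(u0,v0)
cv2.imwrite("pics/c8.png",cv2.resize(s["image"][v0:v0+100,u0:u0+100][:,:,::-1],None,fx=6,fy=6,interpolation=2))
E
```

```text
offset [0.3 0.3 3.1] turn [ 0.0002  0.0007 -0.0015] t 32.68 F [-0.2 -0.7 -0.1] w 0.0183
[0.53735492 0.32962595 0.16883795]
tip exp 219.58096365181115 364.31856499636353 eye exp [[220.25918644 369.53851601]]
169 294
```

View pics/c8.png

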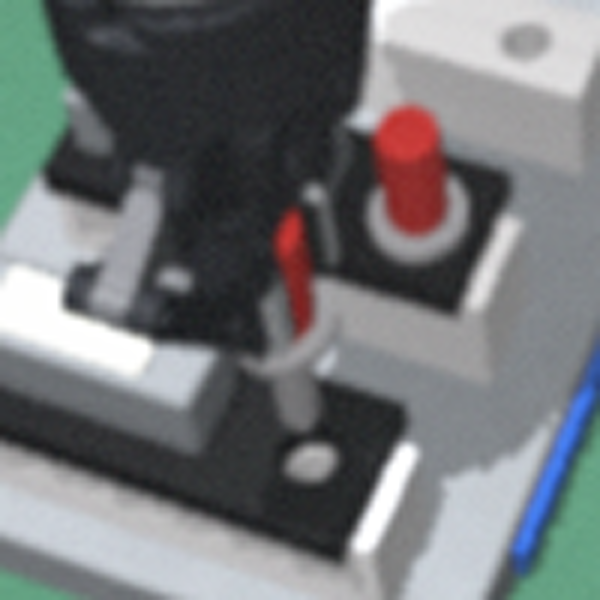

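Pin 1 is seated, with its collar flat on the tracker. The new pin's tip at crop (299,427) sits slightly left of the line to the eyelet at (312,461), so I suspect a small tilt. I'll measure it.

```bash
python3 - <<'E'
from h import *
for n,t,L in(("side7",[.52996,.24853,.16515],.0652),("side11",[.53735,.32963,.16884],.0664)):
    s=dict(np.load(n+".npz"));P=cloud(s);z0=t[2]-L
    m=(np.hypot(P[...,0]-t[0],P[...,1]-t[1])<.014)&(P[...,2]>z0+.006)&(P[...,2]<z0+.048)
    q=P[m]; z=q[:,2]-z0
    for lo in np.arange(.006,.048,.007):
        k=(z>=lo)&(z<lo+.007)
        if k.sum()>2: print(n,lo.round(3),k.sum(),((q[k].mean(0)-t)*1000).round(1)[:2])
    for a in(0,1): print("slope",np.polyfit(z,q[:,a],1)[0].round(3))
E
```

```text
side7 0.006 10 [-1.   4.6]
side7 0.013 16 [-2.8  4. ]
side7 0.02 15 [-1.   5.3]
side7 0.027 17 [-1.8  4.9]
side7 0.034 5 [-2.6  4.5]
slope -0.007
slope 0.007
side11 0.006 10 [-2.8  3.8]
side11 0.013 16 [-1.6  4.8]
side11 0.02 15 [-2.4  4.3]
side11 0.027 18 [-1.6  4.4]
side11 0.034 4 [-3.8  4.5]
slope 0.017
slope 0.015
```

No real tilt: the offsets match the first pin's. I'll insert as before.

```bash
python3 -m jog '[{"offset":[0.7,0.2,4],"turn":[0,0,0]},{"offset":[0,0,4],"turn":[0,0,0]},{"offset":[0,0,4],"turn":[0,0,0]},{"offset":[0,0,0],"turn":[0,0,0]},{"offset":[0,0,0],"turn":[0,0,0]}]'|grep ft; python3 d.py 536.4 329.5 140 3.042
```

```text
ft_force: [0.1, -0.1, -1.9]
offset [-1.  -0.8 14.8] turn [-0.0002 -0.0005 -0.0001] t 33.15 F [ 0.1 -0.1 -1.9] w 0.0177
```

```bash
python3 -m jog '[{"offset":[-0.8,-0.5,0],"turn":[0,0,0]},{"offset":[0,0,3],"turn":[0,0,0]},{"offset":[0,0,3],"turn":[0,0,0]},{"offset":[0,0,3],"turn":[0,0,0]},{"offset":[0,0,0],"turn":[0,0,0]},{"offset":[0,0,0],"turn":[0,0,0]}]'|grep ft; python3 d.py 536.4 329.5 140 3.042
```

```text
ft_force: [-0.0, 0.9, -1.2]
offset [-0.1 -0.2  5.7] turn [-0.0002 -0.0006 -0.0002] t 33.65 F [-0.   0.9 -1.2] w 0.0182
```

```bash
python3 -m jog '[{"offset":[0,0,3],"turn":[0,0,0]},{"offset":[0,0,3],"turn":[0,0,0]},{"offset":[0,0,0],"turn":[0,0,0]},{"offset":[0,0,0],"turn":[0,0,0]}]'|grep ft;  python3 -m jog '[{"offset":[0,0,3],"turn":[0,0,0]},{"offset":[0,0,3],"turn":[0,0,0]},{"offset":[0,0,0],"turn":[0,0,0]},{"offset":[0,0,0],"turn":[0,0,0]}]'|grep ft; python3 d.py 536.4 329.5 100 3.042
```

```text
ft_force: [0.0, -0.2, -0.3]
ft_force: [-0.5, 0.0, -0.3]
offset [-0.1 -0.3 33.8] turn [-0.0002 -0.0004 -0.0002] t 34.32 F [-0.5  0.  -0.3] w 0.0182
```

```bash
python3 -m jog '[{"offset":[0,0,3],"turn":[0,0,0]},{"offset":[0,0,4],"turn":[0,0,0]},{"offset":[0,0,4],"turn":[0,0,0]},{"offset":[0,0,4],"turn":[0,0,0]},{"offset":[0,0,0],"turn":[0,0,0]}]'|grep ft;  python3 -m jog '[{"offset":[0,0,5],"turn":[0,0,0]},{"offset":[0,0,5],"turn":[0,0,0]},{"offset":[0,0,3],"turn":[0,0,0]},{"offset":[0,0,2],"turn":[0,0,0]},{"offset":[0,0,0],"turn":[0,0,0]},{"offset":[0,0,0],"turn":[0,0,0]}]'|grep ft; python3 d.py 536.4 329.5 100 3.042
```

```text
ft_force: [0.4, 1.0, -1.3]
ft_force: [0.4, 1.1, -0.6]
offset [ 0.  -0.3  4. ] turn [ 0.     -0.0001 -0.0003] t 35.23 F [ 0.4  1.1 -0.6] w 0.018
```

```bash
for i in 1 2; do python3 -m jog '[{"offset":[0,0,1],"turn":[0,0,0]},{"offset":[0,0,1],"turn":[0,0,0]},{"offset":[0,0,0],"turn":[0,0,0]},{"offset":[0,0,0],"turn":[0,0,0]}]'|grep ft; done; python3 d.py 536.4 329.5 100 3.042
```

```text
ft_force: [-0.4, -0.3, -0.6]
ft_force: [-0.6, 0.8, 1.6]
offset [ 0.2 -0.5  0.4] turn [ 0.0003  0.0005 -0.0001] t 35.9 F [-0.6  0.8  1.6] w 0.0181
```

```bash
for i in 1 2; do python3 -m jog '[{"offset":[0,0,1],"turn":[0,0,0]},{"offset":[0,0,0],"turn":[0,0,0]},{"offset":[0,0,0],"turn":[0,0,0]}]'|grep ft; done; python3 d.py 536.4 329.5 100 3.042
python3 -m jog '[{"offset":[0,0,0],"turn":[0,0,0]},{"offset":[0,0,0],"turn":[0,0,0]},{"offset":[0,0,0],"turn":[0,0,0]},{"offset":[0,0,-15],"turn":[0,0,0]},{"offset":[0,0,-35],"turn":[0,0,0]},{"offset":[0,0,-40],"turn":[0,0,0]},{"offset":[0,-10,-15],"turn":[0,0,0]},{"offset":[0,-25,0],"turn":[0,0,0]},{"offset":[0,-35,0],"turn":[0,0,0]},{"offset":[0,-35,0],"turn":[0,0,0]},{"offset":[0,-35,0],"turn":[0,0,0]},{"offset":[0,-35,0],"turn":[0,0,0]}]' 0.6 >/dev/null
python3 -m jog '[{"offset":[10,-35,0],"turn":[0,0,0]},{"offset":[15,-30,0],"turn":[0,0,0]},{"offset":[20,-15,0],"turn":[0,0,0]},{"offset":[0,0,0],"turn":[0,0,0]},{"offset":[0,0,0],"turn":[0,0,0]}]' 0 40; python3 scan.py 12; python3 d.py 490 82 200 3.042
```

```text
ft_force: [-4.1, -1.0, 9.7]
ft_force: [-6.1, -2.0, 15.5]
offset [ 0.3 -0.5  0.3] turn [ 0.0006  0.0015 -0.0001] t 36.4 F [-6.1 -2.  15.5] w 0.0185
t: 37.82
tool_pos: [0.466, 0.0799, 0.2031]
eef_rot: [3.141, 0.001, 3.04]
ft_force: [0.4, -0.2, 0.0]
gripper_width: 0.0004
grip_force: 0.0
top rack 745 [540.5 -61.1 210.8  50.4  -1.7]
top red 18 [ 0.6104 -0.0642  0.1066] zmax 0.112
top red 28 [0.5351 0.3267 0.1317] zmax 0.139
top red 15 [0.5264 0.0708 0.124 ] zmax 0.431
side rack 1173 [542.3 -56.9 210.8  55.9  -1.8]
side red 74 [ 0.6107 -0.0528  0.105 ] zmax 0.11
side red 95 [0.5283 0.0907 0.1222] zmax 0.127
side red 164 [0.529  0.2574 0.1303] zmax 0.138
side red 199 [0.535  0.3362 0.1313] zmax 0.138
offset [-23.    3.5   3.1] turn [ 0.0003  0.0006 -0.0003] t 37.92 F [0.2 0.8 0.3] w -0.0002
```

Both pins are seated, with grip tops equal at 0.138, and the spare stands in the rack. I'll push the lever back on from the robot's side.

```bash
python3 -m jog '[{"offset":[-18,6,20],"turn":[0,0,0]},{"offset":[0,0,30],"turn":[0,0,0]},{"offset":[0,0,25],"turn":[0,0,0]},{"offset":[0,0,16],"turn":[0,0,0]},{"offset":[0,0,0],"turn":[0,0,0]},{"offset":[0,0,0],"turn":[0,0,0]}]' | head -5
python3 -m jog '[{"offset":[-5,0,0],"turn":[0,0,0]},{"offset":[-10,0,0],"turn":[0,0,0]},{"offset":[-10,0,0],"turn":[0,0,0]},{"offset":[-10,0,0],"turn":[0,0,0]},{"offset":[-10,0,0],"turn":[0,0,0]},{"offset":[-10,0,0],"turn":[0,0,0]},{"offset":[-8,0,0],"turn":[0,0,0]},{"offset":[-5,0,0],"turn":[0,0,0]},{"offset":[0,0,0],"turn":[0,0,0]}]'; python3 lev.py
```

```text
t: 38.42
tool_pos: [0.4845, 0.0854, 0.1115]
eef_rot: [3.141, -0.002, 3.043]
ft_force: [-0.4, 0.2, 0.9]
gripper_width: -0.0002
t: 39.17
tool_pos: [0.5539, 0.0778, 0.1128]
eef_rot: [3.142, 0.002, 3.042]
ft_force: [-1.1, -0.8, -0.2]
gripper_width: 0.0003
grip_force: 0.0
[0.5758 0.0883 0.1271]
```

```bash
python3 -m jog '[{"offset":[-6,0,2],"turn":[0,0,0]},{"offset":[-6,0,0],"turn":[0,0,0]},{"offset":[-3,0,0],"turn":[0,0,0]},{"offset":[0,0,0],"turn":[0,0,0]},{"offset":[0,0,0],"turn":[0,0,0]}]'; python3 lev.py
```

```text
t: 39.63
tool_pos: [0.5676, 0.0765, 0.11]
eef_rot: [3.142, 0.0, 3.042]
ft_force: [0.7, -0.6, 0.1]
gripper_width: 0.0001
grip_force: 0.0
[0.5899 0.0866 0.1224]
```

```bash
python3 -m jog '[{"offset":[-3,0,0],"turn":[0,0,0]},{"offset":[-3,0,0],"turn":[0,0,0]},{"offset":[0,0,0],"turn":[0,0,0]}]'; python3 lev.py
```

```text
t: 39.93
tool_pos: [0.5721, 0.0761, 0.1098]
eef_rot: [3.142, -0.003, 3.042]
ft_force: [-8.2, 0.8, 3.2]
gripper_width: -0.0
grip_force: 3.9
[0.5935 0.0868 0.1214]
```

```bash
python3 -m jog '[{"offset":[-2,0,0],"turn":[0,0,0]},{"offset":[0,0,0],"turn":[0,0,0]}]'|grep ft; python3 -m jog '[{"offset":[20,0,0],"turn":[0,0,0]},{"offset":[30,0,0],"turn":[0,0,0]},{"offset":[30,0,0],"turn":[0,0,0]},{"offset":[0,0,-40],"turn":[0,0,0]},{"offset":[0,0,-40],"turn":[0,0,0]},{"offset":[0,-25,-20],"turn":[0,0,0]},{"offset":[0,-35,0],"turn":[0,0,0]},{"offset":[0,-35,0],"turn":[0,0,0]},{"offset":[0,-35,0],"turn":[0,0,0]},{"offset":[0,-35,0],"turn":[0,0,0]},{"offset":[0,0,0],"turn":[0,0,0]},{"offset":[0,0,0],"turn":[0,0,0]}]'|head -3; python3 lev.py; python3 scan.py 13; python3 - <<'E'
import numpy as np,cv2
s=np.load("side13.npz"); cv2.imwrite("pics/c9.png",cv2.resize(s["image"][100:420,60:460][:,:,::-1],None,fx=1.8,fy=1.8,interpolation=2))
E
```

```text
ft_force: [-16.3, 0.5, 8.5]
t: 41.15
tool_pos: [0.4794, -0.0822, 0.2102]
eef_rot: [-3.142, 0.001, 3.038]
[0.594  0.0841 0.1217]
top red 31 [0.5925 0.0752 0.1231] zmax 0.131
top red 28 [0.5346 0.3256 0.1335] zmax 0.138
top red 21 [0.5283 0.2452 0.1321] zmax 0.142
side rack 1316 [542.3 -55.9 211.4  56.9  -1.5]
side red 77 [ 0.6111 -0.0526  0.1052] zmax 0.111
side red 90 [0.5938 0.0842 0.1222] zmax 0.127
side red 164 [0.529  0.2577 0.1301] zmax 0.137
side red 197 [0.5353 0.3363 0.1318] zmax 0.139
```

View pics/c9.png

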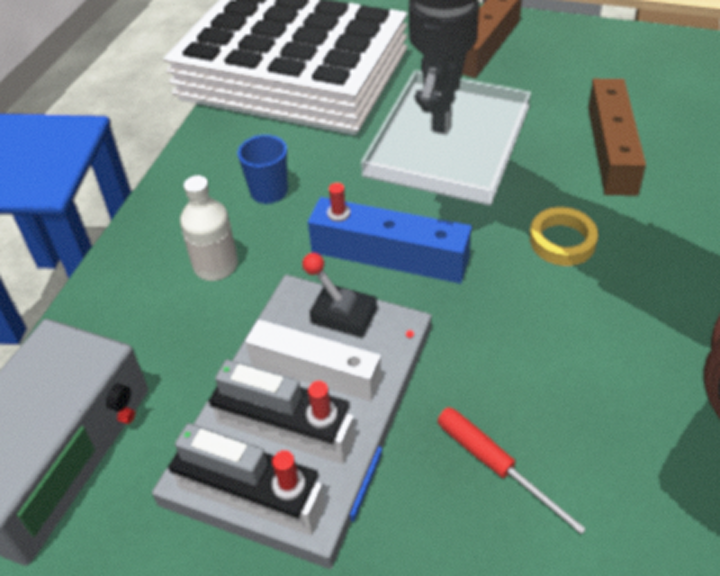

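Both trackers lie flat and pinned, at (280,400) and (245,470). The lever is on at (315,263), the spare pin stands at (338,200), the tray is empty, and the bottle and cup haven't moved. I'll hand in.

```bash
python3 -c "
from workcell import ctrl
print(ctrl.hand_in())"
```

```text
the job is handed in; nothing more can be done
None
```

I switched the tester off, laid and pinned both trackers (only two were present) on the middle and far-left rails, and switched it fully back on; the spare pin is in the rack, the bottle and cup are unmoved, and the job is handed in (no verdict returned).

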